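Dip the compressor's oil and hold the gauge rod level in the lamp's light

TASK

Check the oil in the little bench compressor: lift the hand lamp off its charging dock, stand it upright on the bench close beside the mouth of the sloping dip tube (no more than 20 cm away) and let go of it, then take the wiped gauge rod from its rest, push it down the tube until its collar stops on the mouth and draw it right out again. Finish still gripping the rod, held level and still in the lamp's light, well up off the bench, with its tip within 20 cm of the lamp's white middle and the rod touching nothing but your fingers. The lamp stays standing where you put it, and the mainboard, screwdriver, pliers and jar are left alone.

Things in the scene. Friction and masses are not known exactly. Their poses are not given: they have to be found in the camera images.
- compressor: Small oil-lubricated piston compressor, fixed: cast crankcase 110 x 110 mm, 128 tall, finned cylinder and head on it to 200 mm high, grey motor lying beside it (to y = 220 mm), base plate x = -55 to 95, y = -80 to 230 mm. Origin on the bench under the crankcase's centre, z up. Its front (-x) faces the robot within about 0.2 rad and carries the dip tube.
- diptube: Fixed steel dip tube on the compressor's front, 17 mm outside, 12 mm bore, 126 mm deep, leaning 45 degrees. Origin at the centre of its mouth, 125 mm above the bench, 120 mm ahead (-x) of the compressor's origin. z points out of the mouth up along the tube (45 degrees above level, towards the robot), y level. The top 14 mm flare to 27 mm outside, 22 mm inside.
- tube_mouth (a point): Centre of the rim of the dip tube's mouth, same axes as the dip tube.
- rod_collar (a point): Gauge rod (loose, 70 g): steel rod 6 mm thick, collar 30 mm wide and 6 mm thick, above it a round black grip 16 mm thick. This point: centre of the collar's underside, which stops on the tube's rim. z points along the rod to the grip; the turn about z has no meaning. It starts in its rest, sloping 30 degrees, grip high and nearer the robot, this point 85 mm above the bench.
- rod_grip (a point): Middle of the gauge rod's 60 mm long grip, on its axis, 46 mm above the collar's underside (the grip reaches from 16 to 76 mm); 108 mm above the bench at the start.
- rod_tip (a point): Tip of the gauge rod, on its axis, 120 mm below the collar's underside; 25 mm above the bench at the start.
- rest: Fixed steel drip tray (200 x 80 mm, 14 mm high, x = -65 to 135) with two notched uprights 22 mm wide in which the gauge rod lies; the collar leans on the upper one. The notches are open at the top and 11 mm deep: lift the rod out straight up, 25 mm or more. Origin on the bench below the rod's collar; the rod lies along x, tip to +x.
- lamp_center (a point): Hand lamp (loose, 0.3 to 0.65 kg): upright round lantern, 90 mm across the foot, white lit cylinder 74 mm across from 34 to 104 mm up, 124 mm tall to the top cap, with a fixed carrying handle over it, 179 mm tall in all. This point lies on its axis 90 mm above its foot, z up. On the dock it stands 18 mm above the bench.
- lamp_handle (a point): Middle of the lamp's level handle bar, 172 mm above the foot; bar 94 mm long along the lamp's y, 16 mm wide (x) and 14 mm high, 41 mm free below it down to the cap and 78 mm free between its uprights.
- dock: Fixed black charging dock, a round puck 124 mm across and 28 mm high with a 10 mm deep recess in which the lamp's foot stands; origin on the bench at its centre. Dock and rest may be on either side of the compressor.
- mainboard: Bystander: loose bare computer mainboard on short pillars, 170 x 170 mm, up to 38 mm high, origin under its centre. Leave alone.
- screwdriver: Bystander: loose screwdriver, 190 mm, lying along its x. Leave alone.
- pliers: Bystander: loose pliers, 160 mm long, 75 mm wide, 12 mm high, along its x. Leave alone.
- jar: Bystander: loose glass jar with steel cap, 52 mm wide, 55 mm tall. Leave alone.
Things that resemble listed ones, but are neither listed nor needed, are in the scene too. Leave any red look-alike of the part that bears lamp_center alone.

How it is judged (in metres and radians):
On the way, in this order (a step that is already met when the one before it is completed fails the run):
1. the lamp stands upright on the bench, off its dock, within 250 mm of the tube's mouth, and is let go (height (world z) of lamp_center below 0.097 m and angle between lamp_center's own z axis and vertical below 0.12 rad and horizontal distance between lamp_center and tube_mouth below 0.25 m and contact force between lamp and dock below 0.1 N and contact force between the fingers and lamp below 0.1 N and linear speed of lamp below 0.03 m/s), for 0.2 s.
2. the gauge rod is down the tube with its collar on the mouth (z of rod_collar in the frame of diptube below 0.003 m and distance between rod_collar and tube_mouth below 0.008 m and angle between the z axis of rod_collar and the z axis of diptube, either way round below 0.12 rad), for 0.2 s.
3. the rod is drawn right out of the tube in the gripper (distance between rod_tip and tube_mouth above 0.01 m and z of rod_tip in the frame of diptube above 0.005 m and contact force between the fingers and rod above 1 N), for 0.1 s.
At the end, for the whole second after the job is handed in: Rod gripped, still, level within 0.17 rad, touching only the fingers, tip over 50 mm up and within 250 mm of the lamp's middle; lamp upright on the bench, off its dock, let go, within 250 mm (in plan) of the tube's mouth; bystanders within 30 mm of their starts (all of step 1 and contact force between the fingers and rod above 1 N and angle between rod_collar's own z axis and vertical between 1.4 and 1.74 rad and height (world z) of rod_tip above 0.05 m and distance between rod_tip and lamp_center below 0.25 m and linear speed of rod below 0.03 m/s and contact force between rod and table below 0.05 N and contact force between rod and compressor below 0.05 N and contact force between rod and lamp below 0.05 N and contact force between rod and rest below 0.05 N and contact force between rod and dock below 0.05 N and contact force between rod and mainboard below 0.05 N and contact force between rod and screwdriver below 0.05 N and contact force between rod and pliers below 0.05 N and contact force between rod and jar below 0.05 N and distance of each of mainboard, screwdriver, pliers, jar from where it was at the start of the episode below 0.03 m); the arm keeps its last pose, push and grip.
It fails at once if the mainboard is disturbed (distance of mainboard from where it was at the start of the episode above 0.03 m).
It fails at once if the screwdriver is disturbed (distance of screwdriver from where it was at the start of the episode above 0.03 m).
It fails at once if the pliers is disturbed (distance of pliers from where it was at the start of the episode above 0.03 m).
It fails at once if the jar is disturbed (distance of jar from where it was at the start of the episode above 0.03 m).
It also fails if it takes over 58 s, if anything falls off the work surface, if the arm or the gripper's body presses on something with over 40 N, if the wrist force passes 120 N, or if a joint passes its speed limit or range.

ROBOT

A 6-joint arm with a two-finger parallel gripper is mounted at the origin on the work surface. World frame = base frame: x ahead of the robot, y to its left, z up, the work surface at z = 0. Lengths are in m, angles in degrees, forces in N, time in s.
With the tool pointing down it reaches from about 0.25 to 0.725 m from the base axis. Payload 9.7 kg.
Tool frame: the origin (TCP) lies midway between the tips of the shut fingers; the grasp point (between the pads) lies 19 mm behind it (bot.grasp_offset is the distance from the TCP to the grasp point, in m); z points along the fingers, x is the direction in which the jaws open and shut, and the axes are right-handed (so a half turn about z gives the same grasp; the last joint's range is limited). The gripper opens to 85 mm and grips with 20 to 120 N. Pads are 22 mm wide; open, the fingers measure 114 mm over their backs; the gripper's body (76 mm by 85 mm) begins 54 mm behind the grasp point. The pads swing forward as they close: fully open they stand 13 mm farther back than shut.
Start: joints at [66.921, 4.979, 10.078, 95.1, 0, 90], TCP at [0.216, 0.506, 0.231] pointing down, gripper open.
Joint ranges: [-179.16, 179.16], [-48.56, 103.87], [-65.8, 70.77], [-126.05, 130.52], [-82.76, 87.17], [-180, 180]. Speed limits (degrees/s): [127.2, 127.2, 147.25, 180, 180, 180].

INTERFACE

Orientations are given as [roll, pitch, yaw] about the fixed x, y, z axes, in that order (R = Rz(yaw) Ry(pitch) Rx(roll)).
In Python, from workcell import bot gives the robot as it stands.
- The arm moves only by the tool send_rows, never from a script. Its argument "targets" is a list of rows, each a list of 5 numbers: the closure, from 0 (fully open) to 1 (shut), then the shift along the world's x, y, z in mm, then the turn about the world's z in degrees. A call has 1 to 10 rows; each row is the pose to reach, as a shift and turn from the pose commanded when the call began; what a row does not reach only later rows make up. A row lasts 1/8 s, in which the tool goes at most 62.5 mm and 10.7 degrees, less where a joint would pass 70% of its speed; a pose out of reach is approached as far as the arm can. A call with a gripper value outside its range is refused whole. The fingers move at their own pace and stop on an object; "squeeze" is the grip in N (left out, the last holds). Time passes only in rows, so rows that repeat a pose let the fingers close. It gives the time, the measured TCP pose, the force and the opening at its end, in the units of the state.
- bot.get_obs(): the state, without advancing time (a new reading comes with each control period).
- bot.camera(name): name is "scene" or "top" or "wrist"; returns a dict with "pixels" (400x640x3 uint8, red, green, blue), "intrinsics" (3x3 intrinsics, pixels), "view" (4x4, takes a point from world to camera coordinates); the wrist camera has in their place "mount" (4x4, takes a point from camera to tool coordinates, whose origin is the TCP and whose axes are the tool frame's). Camera axes: x right, y down, z forward; pixel columns grow to the right and rows downward; lengths in m; the calibration is good to about 2 mm. A picture is of the moment at which its call begins: read the wrist's pose just before it. There is no depth.
- bot.job_done(): hands the job in, once; it reports no verdict.
The state is a dict: "time": time; "q": joint angles; "qd": joint speeds; "joint_efforts": joint torques, N m; "ee_pos": TCP position; "tcp_rot": TCP orientation; "wrist_force": force on the tool from outside, world axes, zero at the start; "torque": the same for the moment, N m; "opening": finger opening in m.
Only numpy, scipy, OpenCV 4.12 (cv2) and the standard library are available. Lean on these libraries where they do the work, as an engineer would, in place of code of your own. Each camera call takes 0.05 s, during which the arm holds its last target.

## Working session

There is one attempt and no reset: what is moved stays moved. The work goes in short steps, Python scripts to look and compute and a tool call to move; the robot and the scene stay as the last step left them, time stands still between calls to the robot, and variables do not carry over. Pictures are saved under pics/ and viewed, and the job is handed in when it is done.

Besides the shell and the picture viewer there is one more tool, called after ">>>" as a command line: name --pt "numbers of a row" for each row, then --argument value for the rest. send_rows: Moves the arm, as the interface text tells. Its arguments: {"type":"object","properties":{"targets":{"type":"array","items":{"type":"array","items":{"type":"number"}}},"squeeze":{"type":"number"}},"required":["targets"]}

```bash
ls -la; mkdir -p pics; cat > h.py <<'E'
import numpy as np, cv2, pickle, sys
from scipy.spatial.transform import Rotation as R
def snap(name, tag):
    from workcell import bot
    o=bot.get_obs(); c=bot.camera(name)
    c=dict(c); c['obs']=o
    pickle.dump(c,open(f'pics/{tag}.pkl','wb'))
    cv2.imwrite(f'pics/{tag}.png',c['pixels'][:,:,::-1])
    return c
def load(tag): return pickle.load(open(f'pics/{tag}.pkl','rb'))
def view(c):
    if 'view' in c: return np.array(c['view'])
    o=c['obs']; T=np.eye(4); T[:3,:3]=R.from_euler('xyz',o['tcp_rot'],degrees=True).as_matrix(); T[:3,3]=o['ee_pos']
    return np.linalg.inv(T@np.array(c['mount']))
def proj(c,P):
    P=np.atleast_2d(P); V=view(c); q=P@V[:3,:3].T+V[:3,3]; K=np.array(c['intrinsics'])
    q=q@K.T; return q[:,:2]/q[:,2:]
def ray(c,uv):
    K=np.array(c['intrinsics']); V=view(c); d=np.linalg.inv(K)@np.array([uv[0],uv[1],1.]); Rt=V[:3,:3].T
    d=Rt@d; return -Rt@V[:3,3], d/np.linalg.norm(d)
def atz(c,uv,z):
    o,d=ray(c,uv); return o+d*(z-o[2])/d[2]
def tri(obs):
    A=np.zeros((3,3));b=np.zeros(3)
    for c,uv in obs:
        o,d=ray(c,uv); M=np.eye(3)-np.outer(d,d); A+=M;b+=M@o
    p=np.linalg.solve(A,b); return p,[np.linalg.norm(proj(c,p)[0]-uv) for c,uv in obs]
def crop(tag,u0,v0,u1,v1,s,out):
    im=cv2.imread(f'pics/{tag}.png')[v0:v1,u0:u1]
    cv2.imwrite(f'pics/{out}.png',cv2.resize(im,None,fx=s,fy=s,interpolation=cv2.INTER_CUBIC))
E
python3 - <<'E'
from h import *
for n in ['scene','top','wrist']:
    c=snap(n,n+'0'); print(n,c['intrinsics'], c.get('view',c.get('mount')))
print(c['obs'])
E
```

```text
total 12
drwxr-xr-x  3 agent agent 4096 Dec  7 16:42 .
drwxr-xr-x 23 root  root  4096 Dec  7 16:42 ..
drwxr-xr-x  2 agent agent 4096 Dec  7 16:42 pics
scene [[430.50474497   0.         317.88620355]
 [  0.         430.50474497 204.6420944 ]
 [  0.           0.           1.        ]] [[-0.81717222  0.57622478  0.01394877  0.44925684]
 [ 0.3890737   0.56929602 -0.72424008 -0.11115367]
 [-0.42526606 -0.58640177 -0.6894068   1.67352774]
 [ 0.          0.          0.          1.        ]]
top [[509.66717847   0.         313.20025549]
 [  0.         509.66717847 197.5777301 ]
 [  0.           0.           1.        ]] [[-1.51126560e-02 -9.99884801e-01 -1.41124871e-03  6.05718923e-03]
 [-9.93886677e-01  1.51763456e-02 -1.09356992e-01  5.47297767e-01]
 [ 1.09365812e-01 -2.50053316e-04 -9.94001538e-01  1.71686785e+00]
 [ 0.00000000e+00  0.00000000e+00  0.00000000e+00  1.00000000e+00]]
wrist [[310.27077479   0.         323.71505291]
 [  0.         310.27077479 201.59651795]
 [  0.           0.           1.        ]] [[ 9.99999273e-01  8.18555598e-04 -8.85194879e-04 -3.69222206e-04]
 [-5.54883392e-04  9.64290036e-01  2.64847916e-01 -6.69324808e-02]
 [ 1.07037735e-03 -2.64847232e-01  9.64289789e-01 -1.42759127e-01]
 [ 0.00000000e+00  0.00000000e+00  0.00000000e+00  1.00000000e+00]]
{'time': 0.1, 'q': array([ 6.69215002e+01,  5.00850739e+00,  1.00382970e+01,  9.50987091e+01,
       -5.56893660e-04,  8.99999366e+01]), 'qd': array([-0.0837381 , -0.05218728,  0.02087533, -0.08738574, -0.0257108 ,
        0.03050269]), 'joint_efforts': array([-1.27655327e-03, -5.21560550e+01,  4.65655339e+01,  1.60029758e-02,
       -8.64862341e-05, -2.06377405e-05]), 'ee_pos': array([0.21551857, 0.505795  , 0.23064235]), 'tcp_rot': array([1.79999443e+02, 6.89195025e-02, 6.69215636e+01]), 'wrist_force': array([-0.13416129,  0.46669658,  0.52570073]), 'torque': array([-0.00858423,  0.03156352,  0.01480127]), 'opening': 0.08522904995111752}
```

View pics/scene0.png

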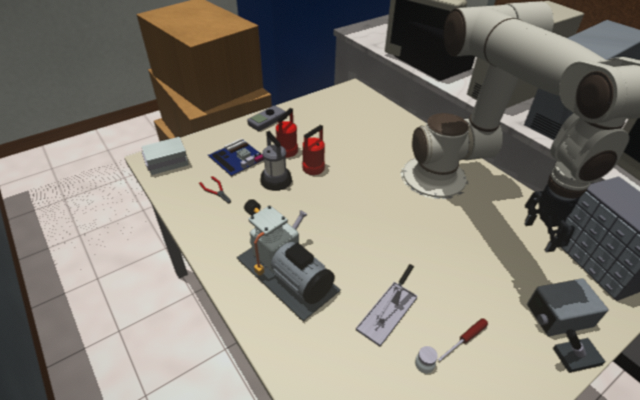

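View pics/top0.png

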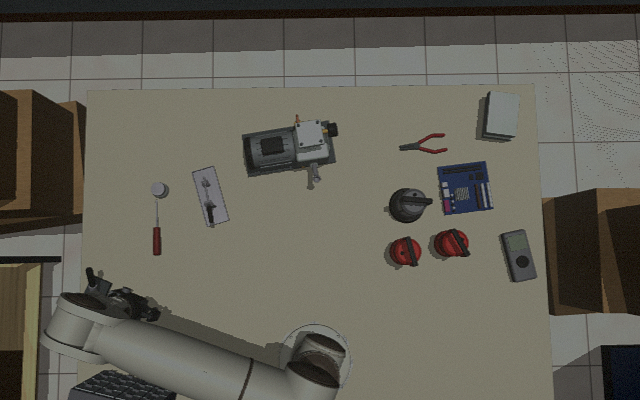

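View pics/wrist0.png

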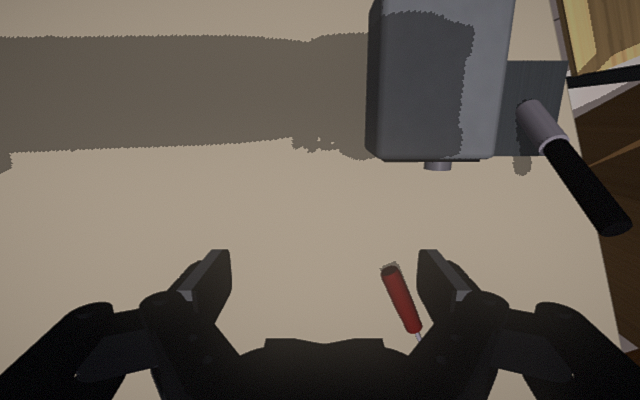

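```bash
python3 - <<'E'
from h import *
crop('top0',370,170,500,280,6,'ta'); crop('top0',170,150,260,240,6,'tb'); crop('scene0',230,110,340,210,6,'sa'); crop('scene0',340,250,500,380,5,'sb')
crop('top0',235,105,345,195,7,'tc');crop('scene0',230,190,350,320,5,'sc')
E
```

```text
(no output)
```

View pics/ta.png

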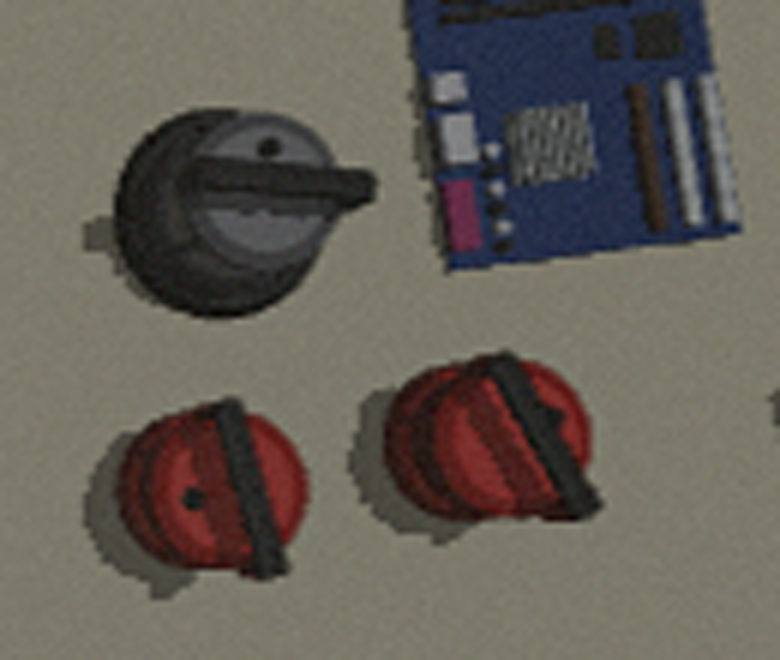

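View pics/sa.png

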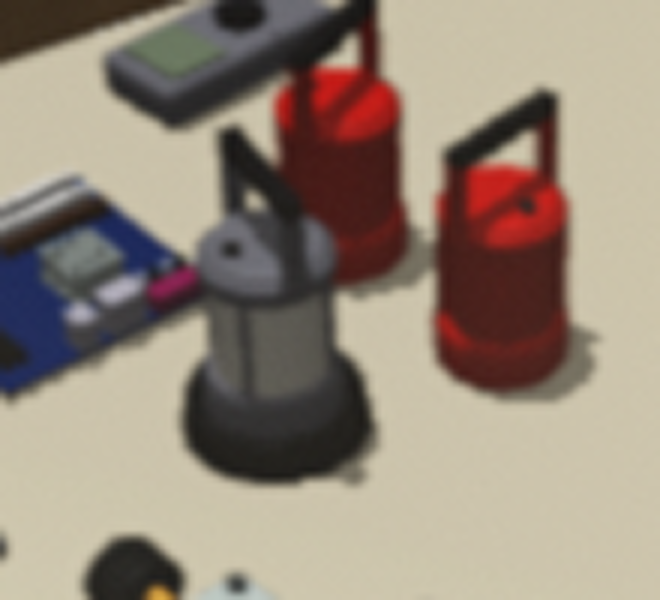

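View pics/tb.png

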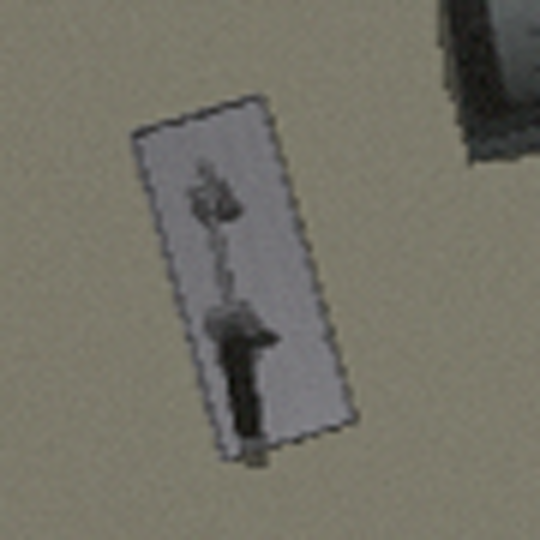

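View pics/sb.png

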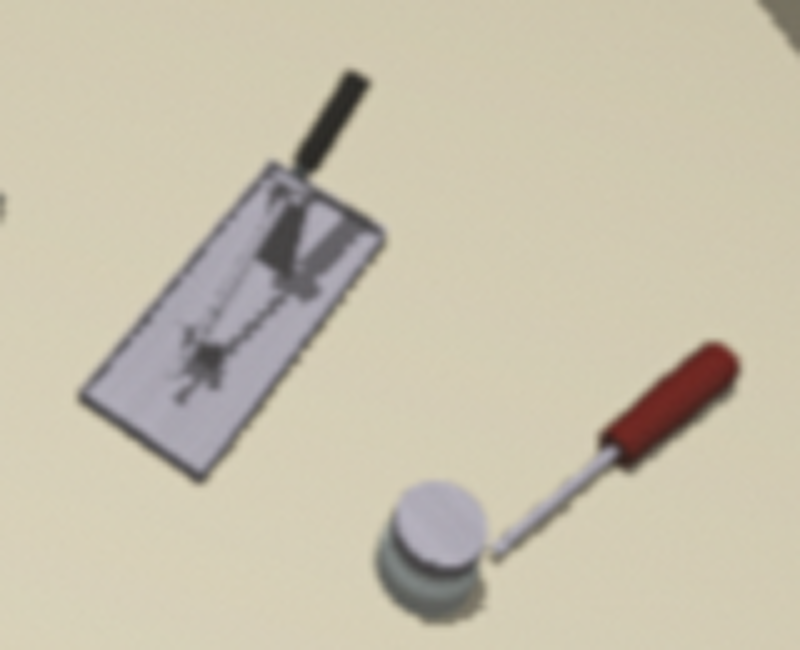

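View pics/tc.png

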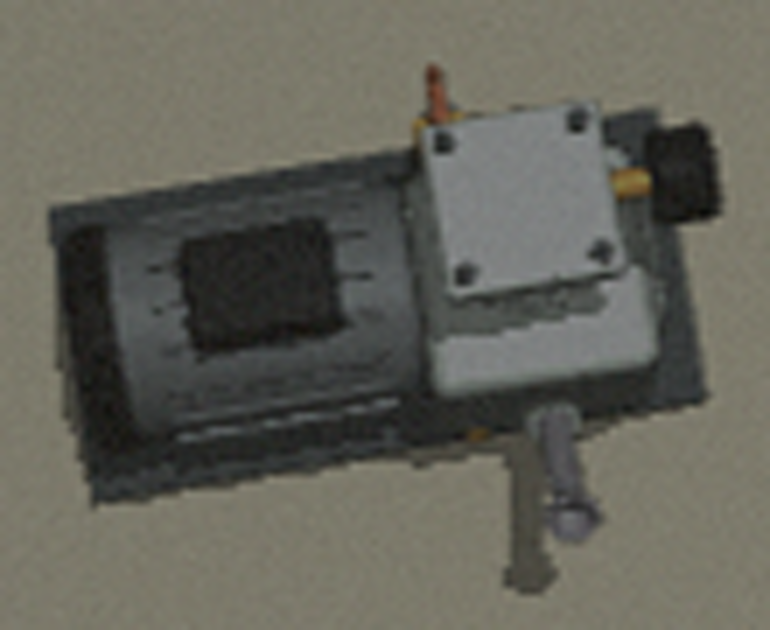

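View pics/sc.png

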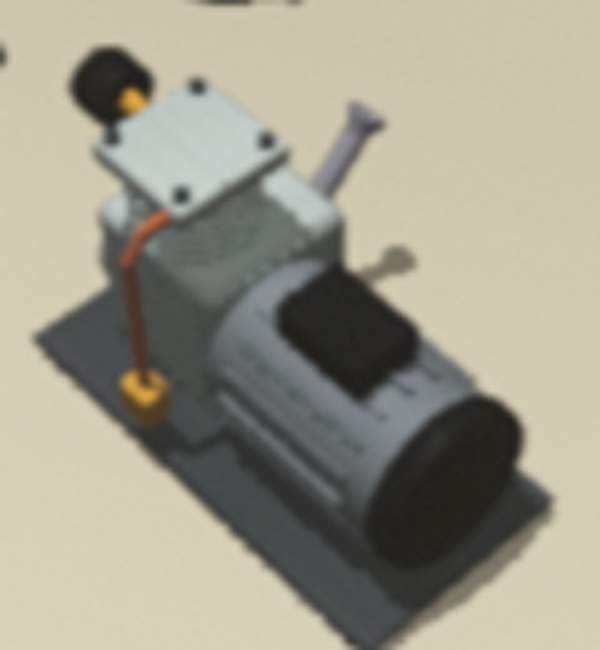

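```bash
python3 - <<'E'
from h import *
np.set_printoptions(precision=4,suppress=True)
t=load('top0');s=load('scene0')
def T(u,v,f,a,b): return np.array([u/f+a,v/f+b])
ta=lambda u,v:T(u,v,6,370,170); sa=lambda u,v:T(u,v,6,230,110)
tb=lambda u,v:T(u,v,6,170,150); sb=lambda u,v:T(u,v,5,340,250)
tc=lambda u,v:T(u,v,7,235,105); sc=lambda u,v:T(u,v,5,230,190)
print('handle mid tri',tri([(t,ta(281,180)),(s,sa(262,172))]))
for p in [(190,172),(372,187)]: print('bar ends z.197',atz(t,ta(*p),.197))
for p in [(232,132),(292,208)]: print('bar ends scene z.197',atz(s,sa(*p),.197))
print('dock',atz(t,ta(215,213),.02))
print('mouth',tri([(t,tc(572,522)),(s,sc(365,118))]))
print('rest corners',[atz(t,tb(*p),.014)[:2] for p in [(133,133),(265,97),(357,423),(225,460)]])
print('rest corners scene',[atz(s,sb(*p),.014)[:2] for p in [(80,395),(200,478),(383,232),(272,163)]])
print('grip top end tri',tri([(t,tb(248,437)),(s,sb(355,78))]), 'expect z .123')
print('grip low end tri',tri([(t,tb(236,345)),(s,sb(305,170))]), 'expect z .093')
print('base corners',[atz(t,tc(*p),.01)[:2] for p in [(50,208),(95,503),(705,400),(655,108)]])
E
```

```text
handle mid tri (array([ 0.5163, -0.3236,  0.1899]), [np.float64(0.36179810143243196), np.float64(0.3206499776782813)])
bar ends z.197 [ 0.5214 -0.2761  0.197 ]
bar ends z.197 [ 0.5122 -0.3696  0.197 ]
bar ends scene z.197 [ 0.5141 -0.3588  0.197 ]
bar ends scene z.197 [ 0.5246 -0.2736  0.197 ]
dock [ 0.5161 -0.3205  0.02  ]
mouth (array([ 0.5974, -0.0151,  0.1167]), [np.float64(0.20929728769629558), np.float64(0.21853619743240663)])
rest corners [array([0.6445, 0.4175]), array([0.6644, 0.341 ]), array([0.4741, 0.2871]), array([0.454 , 0.3627])]
rest corners scene [array([0.67  , 0.3505]), array([0.6485, 0.4249]), array([0.4585, 0.3687]), array([0.4784, 0.2955])]
grip top end tri (array([0.4617, 0.3277, 0.1163]), [np.float64(0.5590516650726566), np.float64(0.6534227272897535)]) expect z .123
grip low end tri (array([0.5124, 0.3428, 0.0875]), [np.float64(0.39168816294490355), np.float64(0.4711446899535625)]) expect z .093
base corners [array([0.7756, 0.2441]), array([0.6256, 0.2217]), array([ 0.6729, -0.0828]), array([ 0.8223, -0.0606])]
```

Lamp candidates: the grey/white lantern on its black puck at top (408,205) and scene (275,165); red look-alikes at top (405,250) and (452,243). The close crop shows the grey one with a white body on the round black dock, so I choose it. Rod: black grip and steel rod in the tray at top (210,205), not the red-handled screwdriver at (157,240). Next I move to hover over the lamp.

>>> send_rows --pt "0 20 -53 10 -5" --pt "0 40 -107 30 -10" --pt "0 60 -160 50 -15" --pt "0 80 -213 70 -20" --pt "0 100 -267 80 -25" --pt "0 120 -320 80 -30" --pt "0 140 -373 80 -35" --pt "0 160 -427 80 -40" --pt "0 180 -480 80 -46" --pt "0 200 -533 80 -52"

```text
time: 1.4
ee_pos: [0.4158, -0.029, 0.3113]
tcp_rot: [-180.0, -0.0, 14.7]
wrist_force: [0.6, 0.6, 0.1]
opening: 0.0853
```

>>> send_rows --pt "0 20 -53 0 -5" --pt "0 40 -107 0 -10" --pt "0 60 -160 0 -15" --pt "0 80 -213 0 -20" --pt "0 100 -260 0 -21" --pt "0 100 -260 0 -21" --pt "0 100 -260 0 -21"

```text
time: 2.28
ee_pos: [0.5154, -0.2869, 0.3109]
tcp_rot: [-180.0, 0.1, -6.1]
wrist_force: [-0.7, 0.8, -0.2]
opening: 0.0854
```

```bash
python3 - <<'E'
from h import *
c=snap('wrist','w1'); print(c['obs'])
E
```

```text
{'time': 2.275, 'q': array([-2.91038257e+01,  1.37103649e+01,  2.90534350e+01,  1.05402694e+02,
        1.06199371e-02,  6.69880625e+01]), 'qd': array([ 1.04435817, -1.95116309, -0.59567205,  0.0258696 ,  0.01075158,
       -0.02587733]), 'joint_efforts': array([-1.12624817e+00, -5.68812060e+01,  4.41484344e+01, -1.83519968e-01,
       -4.35587496e-02, -1.73087453e-02]), 'ee_pos': array([ 0.51542742, -0.28686784,  0.31091684]), 'tcp_rot': array([-1.79966917e+02,  5.07275063e-02, -6.09187908e+00]), 'wrist_force': array([-0.66722899,  0.83303677, -0.18425581]), 'torque': array([-0.03927461, -0.0558945 , -0.001676  ]), 'opening': 0.0853984050097919}
```

View pics/w1.png

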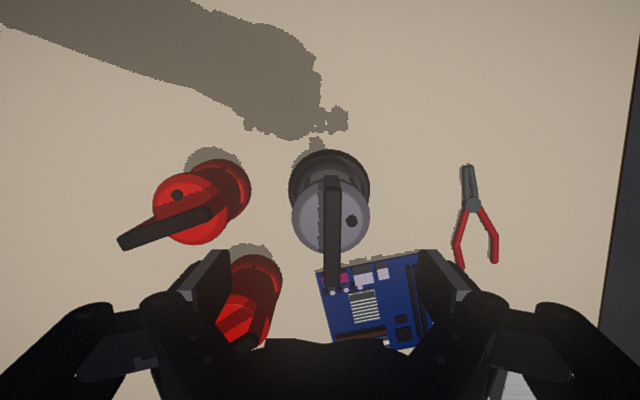

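```bash
python3 - <<'E'
from h import *
crop('w1',270,130,410,310,4,'w1c')
c=load('w1')
for uv in [(331,177),(333,292)]: print(atz(c,uv,.197))
E
```

```text
[ 0.52313715 -0.27025608  0.197     ]
[ 0.51417442 -0.37875003  0.197     ]
```

View pics/w1c.png

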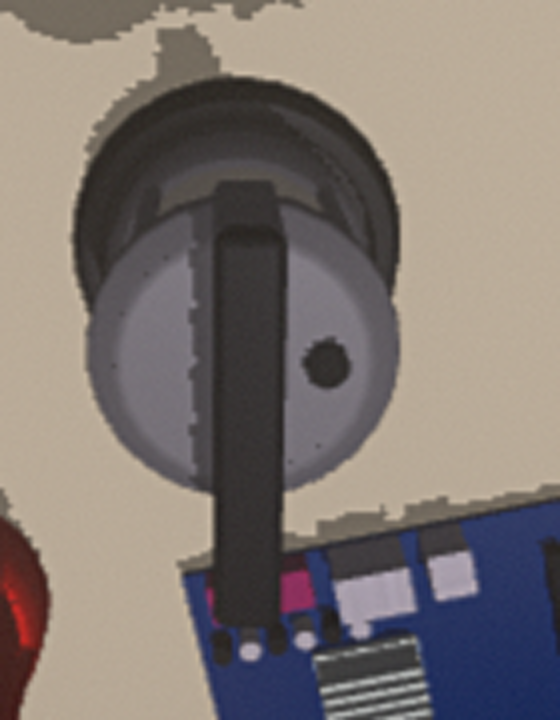

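```bash
python3 - <<'E'
from h import *
c=load('w1')
a=atz(c,(332.6,187.5),.197);b=atz(c,(331.7,285),.197); print(a,b,np.linalg.norm(a-b),(a+b)/2, np.degrees(np.arctan2(*(a-b)[[0,1]])))
print(atz(c,(330.7,215.5),.142))
E
```

```text
[ 0.52358788 -0.2793847   0.197     ] [ 0.51369093 -0.37135008  0.197     ] 0.09249638645382917 [ 0.51863941 -0.32536739  0.197     ] 6.142308818091912
[ 0.51890828 -0.32181117  0.142     ]
```

>>> send_rows --pt "0 3 -30 -20 0" --pt "0 3 -38 -50 0" --pt "0 3 -38 -85 0" --pt "0 3 -38 -115 0" --pt "0 3 -38 -135 0" --pt "0 3 -38 -140 0" --pt "0.8 3 -38 -140 0" --pt "1 3 -38 -140 0" --pt "1 3 -38 -140 0" --pt "1 3 -38 -140 0" --squeeze 60

```text
time: 3.58
ee_pos: [0.5187, -0.3252, 0.1719]
tcp_rot: [180.0, -0.0, -6.1]
wrist_force: [-1.2, -0.1, -1.7]
opening: 0.0149
```

>>> send_rows --pt "1 0 0 0 0" --pt "1 0 0 5 0" --pt "1 0 0 15 0" --pt "1 0 0 30 0" --pt "1 0 0 45 0" --pt "1 0 0 60 0"

```text
time: 4.32
ee_pos: [0.5187, -0.3251, 0.2327]
tcp_rot: [180.0, -0.0, -6.1]
wrist_force: [0.9, -0.4, -5.1]
opening: 0.015
```

```bash
python3 - <<'E'
from h import *
c=snap('wrist','w2'); print(c['obs']['ee_pos'],c['obs']['wrist_force'],c['obs']['opening'])
E
```

```text
[ 0.51869499 -0.3250971   0.23272944] [ 0.90789327 -0.37930737 -5.08583038] 0.015014229386571393
```

View pics/w2.png

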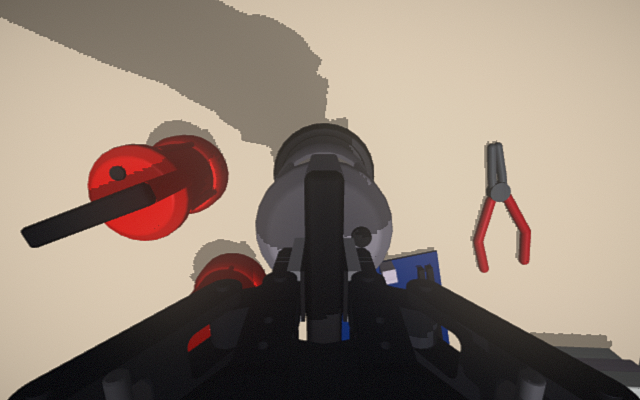

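>>> send_rows --pt "1 6 20 0 0" --pt "1 17 52 0 0" --pt "1 30 90 0 0" --pt "1 42 128 0 0" --pt "1 50 150 0 0" --pt "1 52 160 -15 0" --pt "1 52 160 -35 0" --pt "1 52 160 -55 0" --pt "1 52 160 -68 0" --pt "1 52 160 -74 0"

```text
time: 5.62
ee_pos: [0.5703, -0.1646, 0.1565]
tcp_rot: [-180.0, 0.1, -6.1]
wrist_force: [1.0, 0.2, -3.6]
opening: 0.0149
```

>>> send_rows --pt "1 0 0 -2 0" --pt "1 0 0 -4 0" --pt "1 0 0 -5 0" --pt "1 0 0 -5 0"

```text
time: 6.12
ee_pos: [0.571, -0.1651, 0.1539]
tcp_rot: [180.0, -0.1, -6.1]
wrist_force: [-1.5, 0.7, 6.0]
opening: 0.015
```

>>> send_rows --pt "0.6 0 0 1 0" --pt "0.2 0 0 1 0" --pt "0 0 0 1 0" --pt "0 0 0 1 0" --pt "0 0 0 20 0" --pt "0 0 0 60 0" --pt "0 0 0 110 0" --pt "0 0 5 150 0" --pt "0 0 5 160 0" --pt "0 0 5 160 0"

```text
time: 7.38
ee_pos: [0.5709, -0.1601, 0.3121]
tcp_rot: [180.0, -0.0, -6.1]
wrist_force: [-0.8, 0.1, -0.7]
opening: 0.0855
```

```bash
python3 - <<'E'
from h import *
c=snap('wrist','w3'); print(c['obs']['ee_pos'],c['obs']['wrist_force'],c['obs']['opening'])
c=snap('top','top3');c=snap('scene','scene3')
crop('scene3',200,130,400,310,4,'s3c')
E
```

```text
[ 0.5708783  -0.16013094  0.31212003] [-0.84527885  0.11573953 -0.72260448] 0.08547357092209283
```

View pics/w3.png

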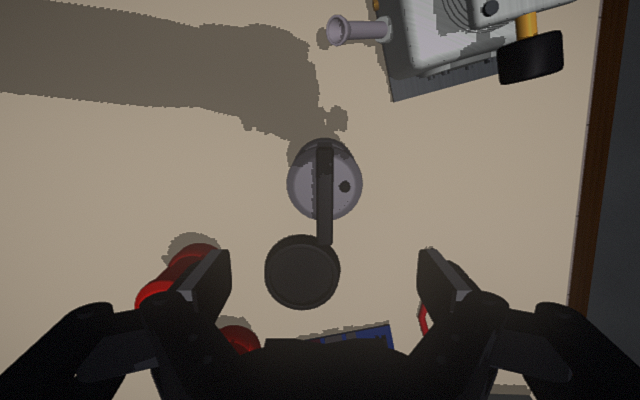

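View pics/s3c.png

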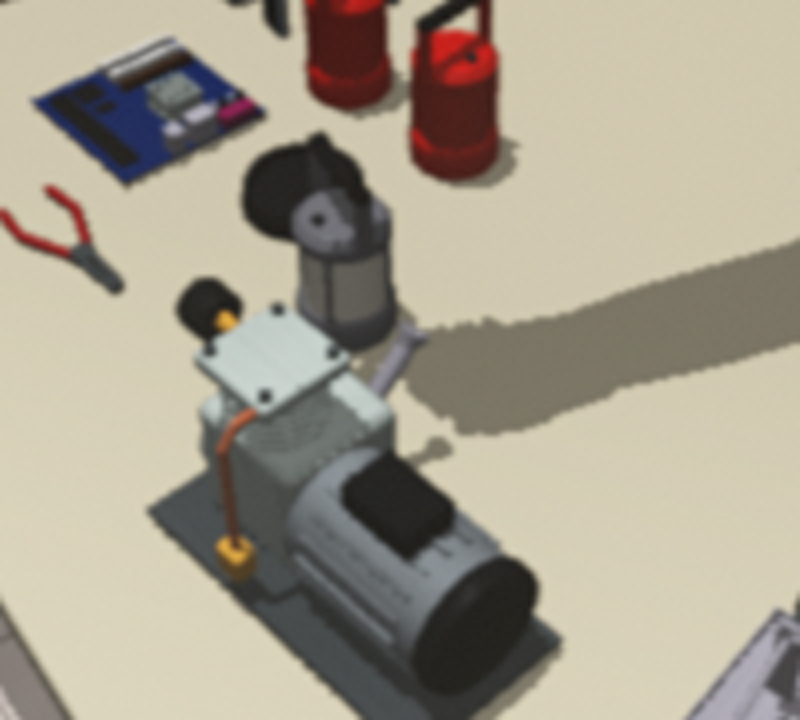

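```bash
python3 - <<'E'
from h import *
t=load('top0');c=load('w3');s=load('scene0')
print(atz(t,(316.7,179.6),.125),atz(s,(303,213.6),.125),atz(c,(337,30),.125))
print('lamp cap',atz(c,(324,185),.124))
crop('w3',300,0,400,70,8,'w3c')
E
```

```text
[ 0.59552329 -0.01450415  0.125     ] [ 0.60239164 -0.00858488  0.125     ] [ 0.59890575 -0.01625576  0.125     ]
lamp cap [ 0.57058615 -0.1659514   0.124     ]
```

View pics/w3c.png

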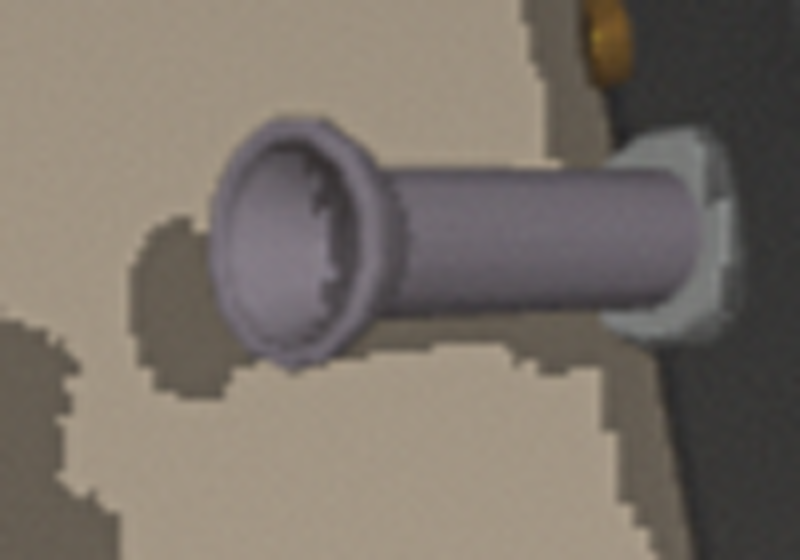

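>>> send_rows --pt "0 2 15 0 10" --pt "0 4 30 0 20" --pt "0 8 45 0 30" --pt "0 12 60 0 40" --pt "0 16 80 0 50" --pt "0 20 100 0 60" --pt "0 20 115 0 70" --pt "0 20 130 -20 80" --pt "0 20 144 -40 90" --pt "0 20 144 -52 100"

```text
time: 8.78
ee_pos: [0.5899, -0.0151, 0.2578]
tcp_rot: [-179.8, -0.0, 94.3]
wrist_force: [-0.6, -0.8, 0.4]
opening: 0.0855
```

>>> send_rows --pt "0 0 0 0 5" --pt "0 0 0 0 5" --pt "0 0 0 0 5"

```text
time: 9.15
ee_pos: [0.5905, -0.0161, 0.2599]
tcp_rot: [-180.0, -0.0, 98.8]
wrist_force: [0.1, -0.4, 0.3]
opening: 0.085
```

```bash
python3 - <<'E'
from h import *
c=snap('wrist','w4'); print(c['obs']['ee_pos'],c['obs']['tcp_rot'],c['obs']['q'])
E
```

```text
[ 0.59047653 -0.01610819  0.25985934] [-1.79967169e+02 -3.61862335e-03  9.87993204e+01] [-1.56150881e+00  1.15847810e+01  2.06756462e+01  9.91238117e+01
 -2.34493379e-03 -1.03608296e+01]
```

View pics/w4.png

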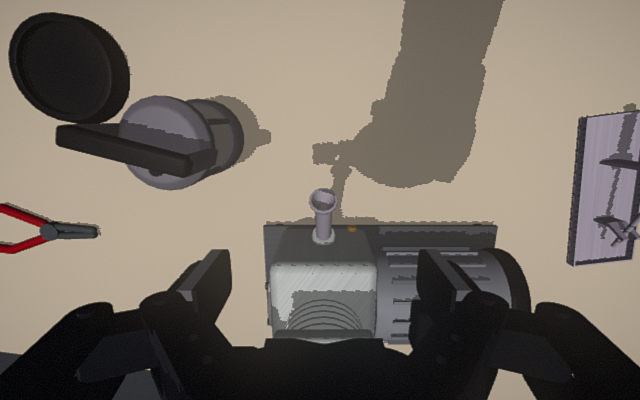

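```bash
python3 - <<'E'
from h import *
crop('w4',250,170,400,280,5,'w4c')
E
```

```text
(no output)
```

View pics/w4c.png

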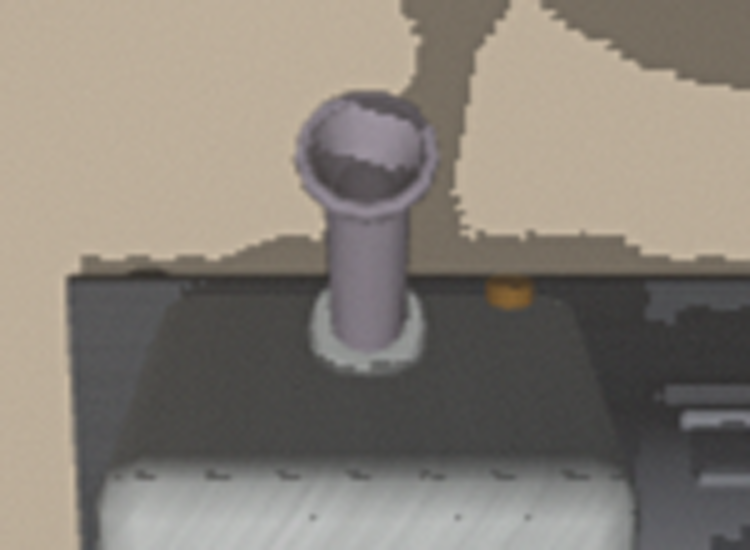

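```bash
python3 - <<'E'
from h import *
from scipy.optimize import least_squares
c=load('w4'); t=load('top0'); s=load('scene0'); w3=load('w3')
th=np.radians(8.8); hx=np.array([np.cos(th),np.sin(th),0]); hy=np.array([-np.sin(th),np.cos(th),0]); up=np.array([0,0,1])
zt=(-hx+up)/2**.5; pt=(hx+up)/2**.5
obs=np.array([(309.4,201),(337.6,200),(323,188.4),(323,213.4)])
a=np.linspace(0,2*np.pi,400)
def ext(p):
    C=p+.0135*(np.outer(np.cos(a),hy)+np.outer(np.sin(a),pt)); q=proj(c,C)
    return np.array([q[q[:,0].argmin()],q[q[:,0].argmax()],q[q[:,1].argmin()],q[q[:,1].argmax()]])
def f(p):
    e=ext(p); return [e[0,0]-obs[0,0],e[1,0]-obs[1,0],e[2,1]-obs[2,1],e[3,1]-obs[3,1]]
r=least_squares(f,[.599,-.016,.125],diff_step=1e-4); print(r.x,r.fun)
g=lambda p:f([p[0],p[1],.125]); r=least_squares(g,[.599,-.016],diff_step=1e-4);print(r.x,r.fun)
print(tri([(c,(323.2,200.9)),(w3,(337.2,30))]))
E
```

```text
[ 0.60015884 -0.01538383  0.11850193] [-0.13510794  0.13511747  0.15942231 -0.1523343 ]
[ 0.59841192 -0.01564146] [-0.46859493  0.46855009 -0.12878047  0.13756343]
(array([ 0.5992328 , -0.01581091,  0.12307836]), [np.float64(0.017236336643425023), np.float64(0.01842557169440337)])
```

>>> send_rows --pt "0 -10 35 0 1" --pt "0 -25 85 0 2" --pt "0 -40 140 0 3" --pt "0 -56 195 0 4" --pt "0 -72 250 0 5" --pt "0 -86 300 0 6" --pt "0 -96 335 0 7" --pt "0 -100 350 0 7" --pt "0 -100 350 0 7" --pt "0 -100 350 0 7"

```text
time: 10.45
ee_pos: [0.4911, 0.3329, 0.2604]
tcp_rot: [180.0, 0.0, 105.8]
wrist_force: [-0.0, 0.2, -0.4]
opening: 0.0853
```

```bash
python3 - <<'E'
from h import *
c=snap('wrist','w5'); print(c['obs']['ee_pos'],c['obs']['tcp_rot'],c['obs']['q'])
E
```

```text
[0.49108725 0.33290091 0.26037152] [1.79995429e+02 1.65582990e-02 1.05835578e+02] [ 3.41410162e+01  1.19464696e+01  2.11564613e+01  9.92108530e+01
 -1.71559450e-02  1.83054381e+01]
```

View pics/w5.png

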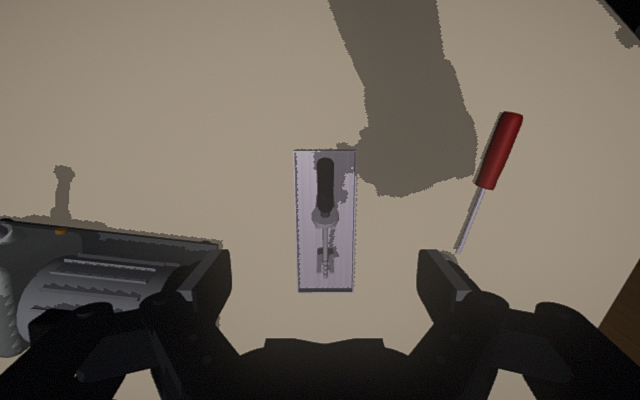

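```bash
python3 - <<'E'
from h import *
crop('w5',275,140,375,300,4,'w5c')
E
```

```text
(no output)
```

View pics/w5c.png

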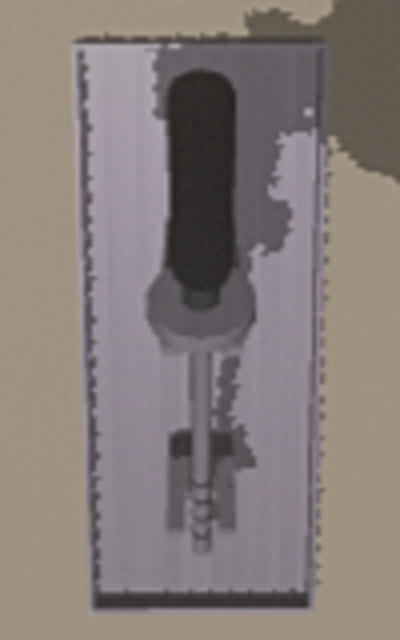

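```bash
python3 - <<'E'
from h import *
c=load('w5'); th=np.radians(15.8); h=np.array([np.cos(th),np.sin(th),0]); d=-h*np.cos(np.radians(30))+np.array([0,0,.5])
for nm,uv,z,l in [('tip',(325.5,277.5),.025,-.120),('collar top ctr',(325.5,217),.088,.006)]:
    p=atz(c,uv,z); print(nm,p,'collar->',p-d*l,'grip',p-d*(l-.046))
# predict with tip
p=atz(c,(325.5,277.5),.025)+d*.120
for l in [-.12,0,.006,.016,.046,.076]: print(l,proj(c,p+d*l))
from scipy.spatial.transform import Rotation
e=np.cross(d,[0,0,1]); e/=np.linalg.norm(e); n=np.cross(e,d)
for l,r in[(.076,.008),(.016,.008),(.006,.015),(0,.015)]:
  a=np.linspace(0,6.28,100); q=proj(c,p+d*l+r*(np.outer(np.cos(a),e)+np.outer(np.sin(a),n))); print(l,q.min(0),q.max(0), (q.min(0)-[275,140])*4,(q.max(0)-[275,140])*4)
E
```

```text
tip [0.6281467  0.37360143 0.025     ] collar-> [0.52815008 0.34530524 0.085     ] grip [0.48981803 0.33445836 0.108     ]
collar top ctr [0.52555219 0.34402263 0.088     ] collar-> [0.53055202 0.34543744 0.085     ] grip [0.49221998 0.33459056 0.108     ]
-0.12 [[325.5 277.5]]
0 [[325.97045133 218.64513185]]
0.006 [[326.00034746 214.90503725]]
0.016 [[326.0519264  208.45235706]]
0.046 [[326.22122595 187.27247661]]
0.076 [[326.41624048 162.8755765 ]]
0.076 [317.57817144 157.47651415] [335.25519343 168.49522141] [170.31268575  69.9060566 ] [241.02077374 113.98088563]
0.016 [318.37969807 202.97405131] [333.72530658 214.1244389 ] [173.51879228 251.89620523] [234.90122632 296.49775558]
0.006 [311.91780756 204.79597649] [340.08184441 225.68015653] [147.67123022 259.18390595] [260.32737762 342.7206261 ]
0 [312.06744627 208.54670435] [339.87214271 229.40016437] [148.26978508 274.1868174 ] [259.48857086 357.60065746]
```

>>> send_rows --pt "0 -1 1 -25 0" --pt "0 -1 1 -60 0" --pt "0 -1 1 -95 0" --pt "0 -1 1 -130 0" --pt "0 -1 1 -155 0" --pt "0 -1 1 -167 0" --pt "0 -1 1 -171 0" --pt "0.8 -1 1 -171 0" --pt "1 -1 1 -171 0" --pt "1 -1 1 -171 0" --squeeze 40

```text
time: 11.75
ee_pos: [0.4899, 0.3352, 0.09]
tcp_rot: [179.9, -0.0, 105.9]
wrist_force: [0.2, -0.2, 0.4]
opening: 0.0322
```

>>> send_rows --pt "1 0 0 0 0" --pt "1 0 0 3 0" --pt "1 0 0 12 0" --pt "1 0 0 30 0" --pt "1 0 0 55 0" --pt "1 0 0 80 0" --pt "1 0 0 90 0" --pt "1 0 0 90 0"

```text
time: 12.75
ee_pos: [0.4899, 0.3352, 0.1802]
tcp_rot: [179.9, -0.0, 105.9]
wrist_force: [1.1, -0.9, -1.3]
opening: 0.0144
```

```bash
python3 - <<'E'
from h import *
c=snap('wrist','w6'); print(c['obs']['ee_pos'],c['obs']['tcp_rot'],c['obs']['wrist_force'],c['obs']['opening'])
E
```

```text
[0.48992413 0.33518174 0.18015207] [ 1.79920066e+02 -2.52811242e-02  1.05919319e+02] [ 1.06729267 -0.86022484 -1.26327618] 0.014387333478432027
```

View pics/w6.png

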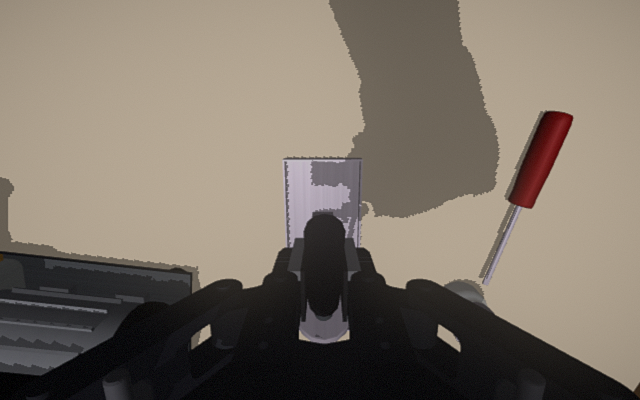

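```bash
python3 - <<'E'
from h import *
c=load('w6'); s=snap('scene','scene6'); t=snap('top','top6')
th=np.radians(15.9); h=np.array([np.cos(th),np.sin(th),0]); G=c['obs']['ee_pos']+[0,0,.019]
for pd in (20,30,40,45):
  d=-h*np.cos(np.radians(pd))+np.array([0,0,np.sin(np.radians(pd))])
  e=np.cross(d,[0,0,1]); e/=np.linalg.norm(e); n=np.cross(e,d); a=np.linspace(0,6.28,100)
  q=proj(c,G+d*.03+.008*(np.outer(np.cos(a),e)+np.outer(np.sin(a),n)));q2=proj(c,G-d*.04+.015*(np.outer(np.cos(a),e)+np.outer(np.sin(a),n)))
  print(pd,q.min(0),q.max(0),q2.min(0),q2.max(0),'scene tip',proj(s,G-d*.166),'end',proj(s,G+d*.03),'top tip',proj(t,G-d*.166),proj(t,G+d*.03))
crop('scene6',340,200,480,320,5,'s6c'); crop('w6',260,190,390,360,4,'w6c')
E
```

```text
20 [303.79256274 208.97597333] [345.31482294 235.21807082] [295.15514818 302.36326689] [353.39835898 355.41760769] scene tip [[376.02194207 304.0928986 ]] end [[417.05247051 243.78075723]] top tip [[194.95981515 167.0424968 ]] [[205.77396823 220.25715441]]
30 [303.09262691 215.22070038] [346.0313011  248.69737382] [296.11991977 288.82559824] [352.44001647 343.41167245] scene tip [[377.55163871 306.70865265]] end [[416.9466226  243.07980182]] top tip [[197.80227014 171.92265147]] [[205.25334272 219.46311005]]
40 [302.46709759 224.06350529] [346.66182363 263.82996711] [296.87079625 275.40598223] [351.68204194 330.62220508] scene tip [[380.02942946 307.56473954]] end [[416.66066441 242.66266921]] top tip [[200.74264549 177.79267198]] [[204.69257407 218.42666453]]
45 [302.19431278 229.43227667] [346.9323357  271.79446896] [297.1752936  268.77966059] [351.37647462 324.03348186] scene tip [[381.58121386 307.35940254]] end [[416.45195273 242.5659265 ]] top tip [[202.22606655 181.043074  ]] [[204.40254024 217.82691418]]
```

View pics/s6c.png

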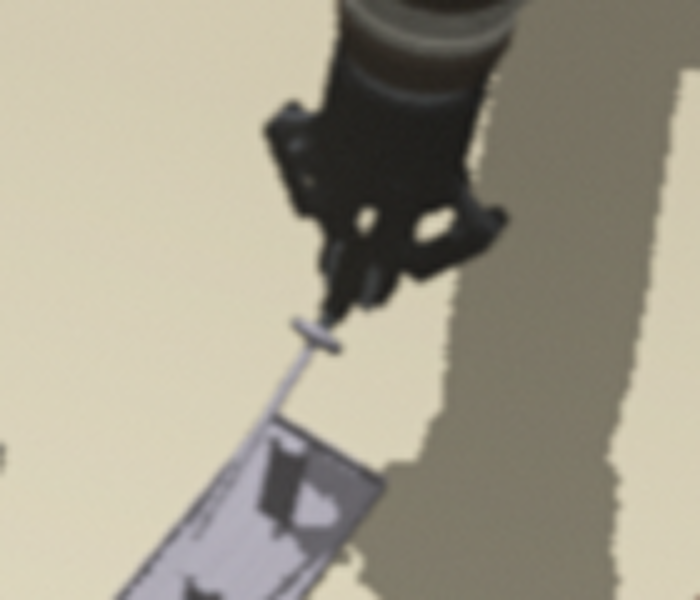

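View pics/w6c.png

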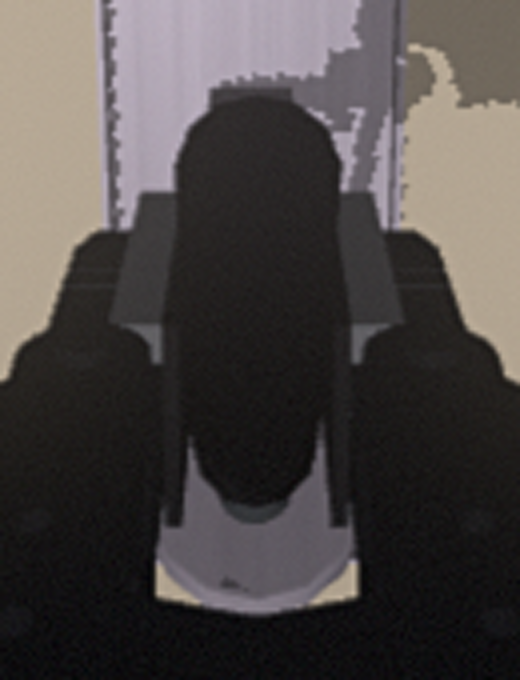

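```bash
cat > plan.py <<'E'
from h import *
np.set_printoptions(precision=1,suppress=True)
M=np.array([.599,-.0157,.125]); th=np.radians(8.8); h=np.array([np.cos(th),np.sin(th),0]); up=np.array([0,0,1.])
zt=(-h+up)/2**.5; pt=(h+up)/2**.5
def grasp(depth,pitch,L=.166,off=0): # tip at depth along tube, returns TCP
    p=np.radians(pitch); tip=M-zt*depth+pt*off
    return tip+L*(-h*np.cos(p)+up*np.sin(p))-[0,0,.019]
E
python3 - <<'E'
from plan import *
E0=np.array([.4899,.3352,.1802])
for a in [(-.03,29.5),(-.0,29.5),(.016,29.5),(.016,35),(.016,40),(.016,45),(.05,45),(.12,45)]:
    g=grasp(*a); print(a,g*1e3,(g-E0)*1e3)
E
```

```text
(-0.03, 29.5) [435.3 -41.  209. ] [ -54.6 -376.2   28.8]
(-0.0, 29.5) [456.2 -37.8 187.7] [ -33.7 -373.     7.5]
(0.016, 29.5) [467.4 -36.1 176.4] [ -22.5 -371.3   -3.8]
(0.016, 35) [475.8 -34.8 189.9] [ -14.1 -370.     9.7]
(0.016, 40) [484.5 -33.4 201.4] [  -5.4 -368.6   21.2]
(0.016, 45) [494.2 -31.9 212.1] [   4.3 -367.1   31.9]
(0.05, 45) [517.9 -28.2 188. ] [  28.  -363.4    7.8]
(0.12, 45) [566.9 -20.7 138.5] [  77.  -355.9  -41.7]
```

>>> send_rows --pt "1 -20 0 20 0" --pt "1 -50 -20 50 -1" --pt "1 -75 -60 70 -2" --pt "1 -85 -115 80 -3" --pt "1 -85 -170 80 -4" --pt "1 -80 -225 80 -5" --pt "1 -75 -280 75 -6" --pt "1 -65 -330 65 -7" --pt "1 -57 -365 45 -7" --pt "1 -55 -376 29 -7"

```text
time: 14.15
ee_pos: [0.434, -0.0422, 0.2082]
tcp_rot: [180.0, 0.0, 98.8]
wrist_force: [-1.0, -0.0, -1.1]
opening: 0.0148
```

>>> send_rows --pt "1 0 0 0 0" --pt "1 0 0 0 0" --squeeze 25

```text
time: 14.4
ee_pos: [0.4344, -0.04, 0.2091]
tcp_rot: [180.0, -0.0, 99.0]
wrist_force: [0.1, -0.2, -0.8]
opening: 0.0148
```

```bash
python3 - <<'E'
from plan import *
np.set_printoptions(precision=4)
c=snap('wrist','w7'); print(c['obs']['ee_pos'],c['obs']['tcp_rot'],c['obs']['wrist_force'],c['obs']['opening'])
s=snap('scene','s7'); t=snap('top','t7')
crop('s7',250,130,400,270,5,'s7c'); crop('t7',270,140,360,240,6,'t7c')
E
```

```text
[ 0.4344 -0.04    0.2091] [179.9582  -0.0037  98.9852] [ 0.1441 -0.1891 -0.8004] 0.014841224855340885
```

View pics/s7c.png

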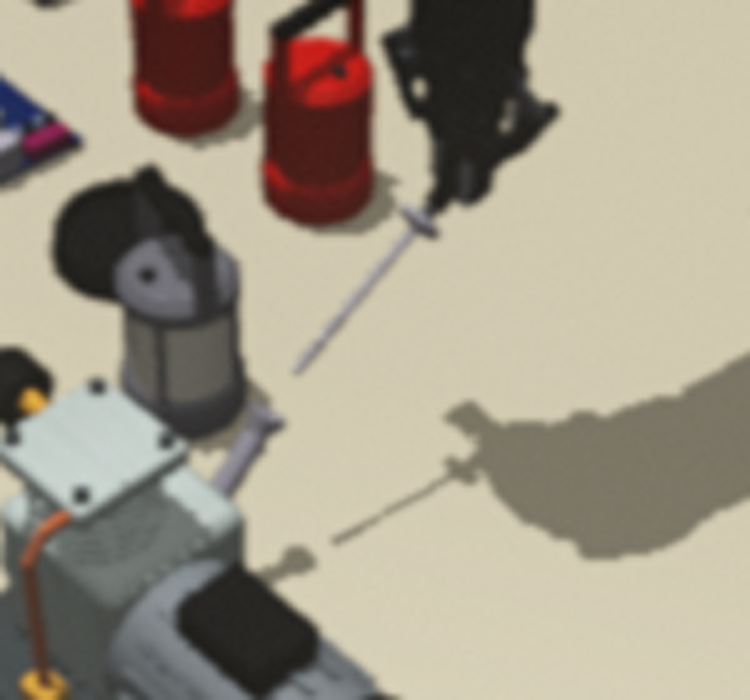

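View pics/t7c.png

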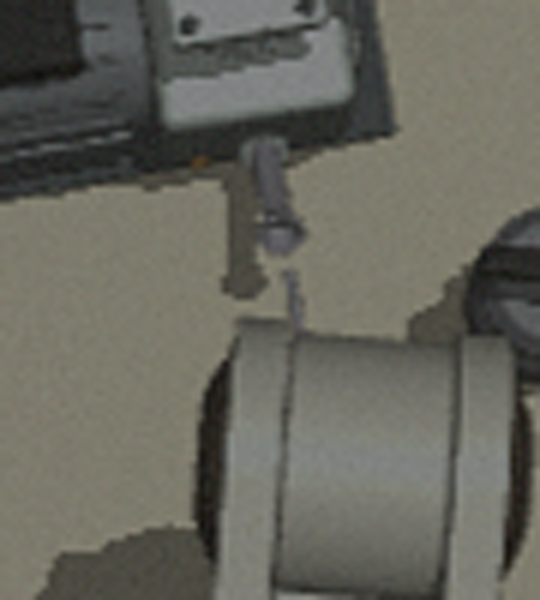

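View pics/w7.png

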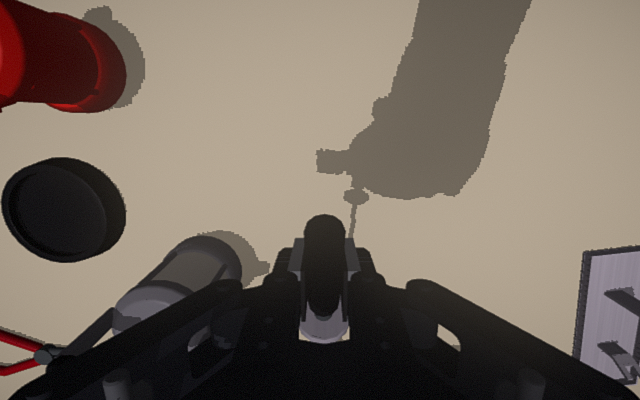

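```bash
python3 - <<'E'
from plan import *
s=load('s7');t=load('t7')
a,_=tri([(s,(309.4,204.6)),(t,(318.3,185.0))]); b,_=tri([(s,(303.6,213.4)),(t,(316.8,179.6))])
print(a*1e3,b*1e3,(a-b)*1e3)
E=np.array([.4344,-.040,.2091]); p=np.radians(29.5); th2=np.radians(8.985);h2=np.array([np.cos(th2),np.sin(th2),0])
tip=E+[0,0,.019]+.166*(h2*np.cos(p)-up*np.sin(p)); print(tip*1e3,(tip-M)*1e3, 'along tube',(tip-M)@zt*1e3,(tip-M)@pt*1e3,(tip-M)@np.cross(up,h)*1e3)
d=a-b; print(d@zt*1e3,d@pt*1e3,d@np.cross(up,h)*1e3)
for q in (tip,): print(proj(s,q),proj(t,q),'vs',proj(s,M),proj(t,M))
E
```

```text
[574.1 -18.  141.3] [596.4 -14.7 117.5] [-22.3  -3.3  23.8]
[577.1 -17.4 146.4] [-21.9  -1.7  21.4] along tube 30.588975519905773 -0.38464204288046316 1.63402065585754
32.763337757962475 0.8526141851840126 0.13724565567930913
[[308.1 203.8]] [[317.7 184.3]] vs [[302.6 211.8]] [[317.1 178.5]]
```

>>> send_rows --pt "1 6 0 -6 0" --pt "1 12 1 -12 0" --pt "1 18 2 -18 0" --pt "1 24 3 -24 0" --pt "1 28 4 -28 0" --pt "1 32 4 -32 0" --pt "1 32 4 -32 0"

```text
time: 15.42
ee_pos: [0.4668, -0.037, 0.176]
tcp_rot: [-180.0, -0.0, 98.9]
wrist_force: [0.0, 0.2, -0.3]
opening: 0.0147
```

```bash
python3 - <<'E'
from plan import *
s=snap('scene','s8'); t=snap('top','t8')
crop('s8',270,150,370,240,7,'s8c')
E=s['obs']; print(E['ee_pos'],E['tcp_rot'],E['wrist_force'],E['torque'])
print((grasp(.016,29.5)-E['ee_pos'])*1e3)
E
```

```text
[ 0.5 -0.   0.2] [-180.    -0.    98.9] [ 0.   0.2 -0.3] [ 0.1 -0.2  0.1]
[0.6 0.9 0.4]
```

View pics/s8c.png

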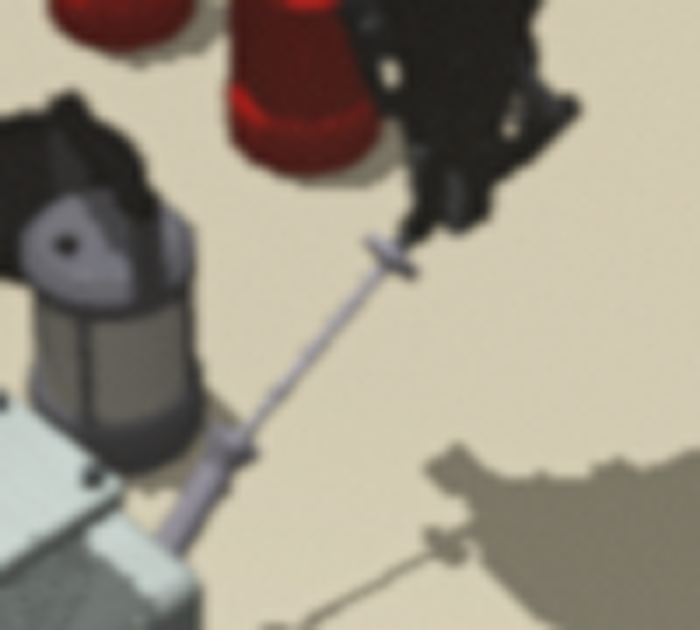

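>>> send_rows --pt "1 3 0 5 0" --pt "1 6 1 9 0" --pt "1 9 1 13 0" --pt "1 13 2 17 0" --pt "1 17 2 21 0" --pt "1 20 3 23 0" --pt "1 24 4 26 0" --pt "1 29 5 29 0" --pt "1 32 5 30 0" --pt "1 32 5 30 0" --squeeze 20

```text
time: 16.77
ee_pos: [0.499, -0.032, 0.2062]
tcp_rot: [180.0, -0.0, 98.9]
wrist_force: [-0.4, 0.3, -1.7]
opening: 0.0147
```

```bash
python3 - <<'E'
from plan import *
np.set_printoptions(precision=4)
s=snap('scene','s9'); w=snap('wrist','w9')
crop('s9',270,150,370,240,7,'s9c')
E=s['obs']; print(E['ee_pos'],E['tcp_rot'],E['wrist_force'],E['torque'])
print((grasp(.024,45)-E['ee_pos'])*1e3)
E
```

```text
[ 0.499  -0.032   0.2062] [179.9914  -0.0028  98.9298] [-0.3757  0.341  -1.7092] [-0.0627  0.3918 -0.0156]
[0.8148 0.8979 0.2486]
```

View pics/s9c.png

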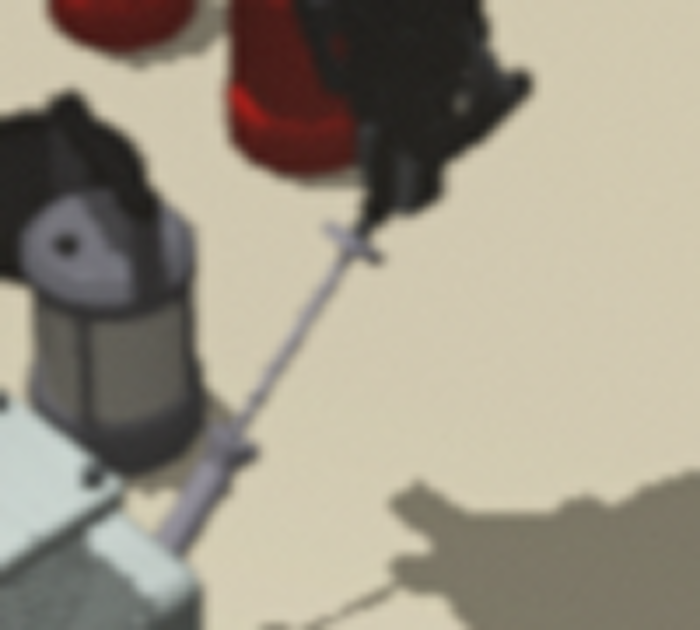

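View pics/w9.png

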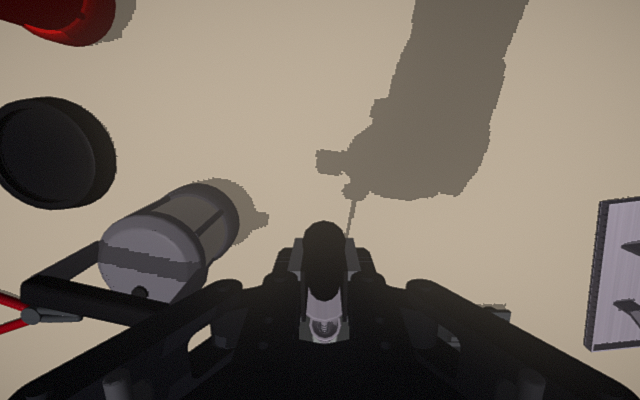

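>>> send_rows --pt "1 5 1 -4 0" --pt "1 9 2 -8 0" --pt "1 13 3 -12 0" --pt "1 18 4 -17 0" --pt "1 23 4 -22 0" --pt "1 28 5 -27 0" --pt "1 33 6 -32 0" --pt "1 38 7 -37 0" --pt "1 43 8 -42 0" --pt "1 43 8 -42 0"

```text
time: 18.12
ee_pos: [0.5419, -0.0239, 0.1636]
tcp_rot: [-180.0, -0.0, 98.9]
wrist_force: [0.1, 0.2, -3.1]
opening: 0.015
```

>>> send_rows --pt "1 5 1 -5 0" --pt "1 10 1 -10 0" --pt "1 15 2 -15 0" --pt "1 19 3 -19 0" --pt "1 22 3 -22 0" --pt "1 22 3 -22 0"

```text
time: 18.88
ee_pos: [0.5638, -0.021, 0.1419]
tcp_rot: [-180.0, -0.0, 98.9]
wrist_force: [-1.0, 0.4, -2.4]
opening: 0.0146
```

```bash
python3 - <<'E'
from plan import *
np.set_printoptions(precision=4)
s=snap('scene','s10'); w=snap('wrist','w10')
crop('s10',270,150,370,240,7,'s10c'); crop('w10',250,200,400,350,5,'w10c')
E=s['obs']; print(E['ee_pos'],E['tcp_rot'],E['wrist_force'],E['torque'])
print((grasp(.12,45)-E['ee_pos'])*1e3)
E
```

```text
[ 0.5638 -0.021   0.1419] [-179.9916   -0.0047   98.9265] [-1.0165  0.4221 -2.4468] [-0.1003  0.4179  0.0163]
[ 3.0579  0.2952 -3.4069]
```

View pics/s10c.png

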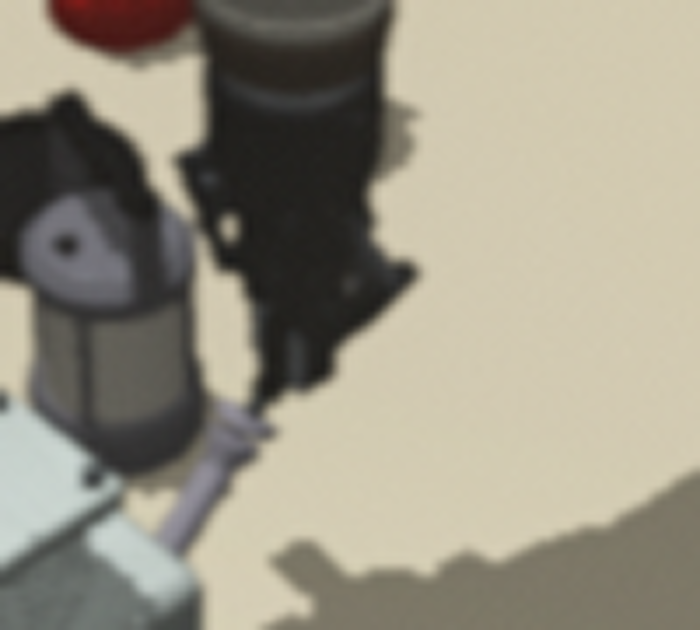

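View pics/w10c.png

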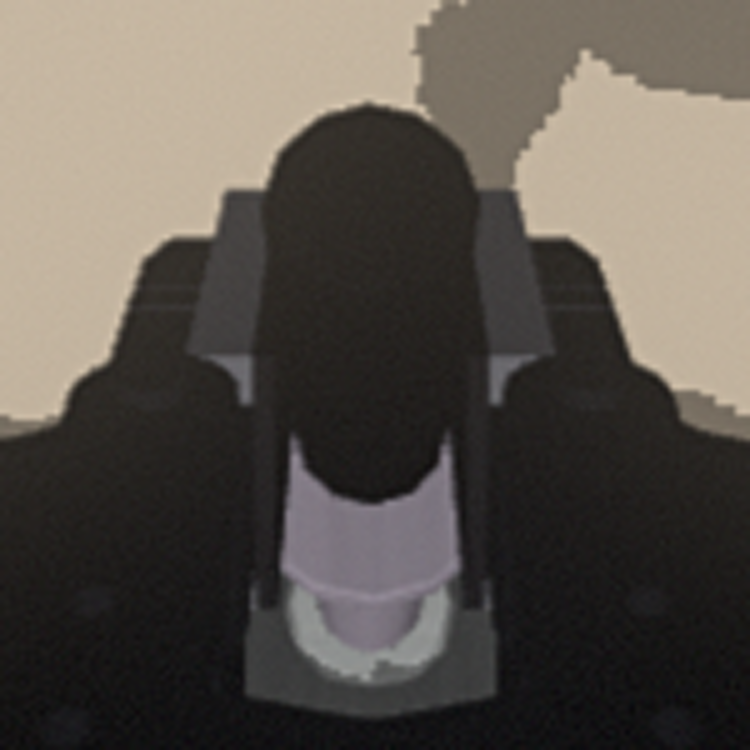

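>>> send_rows --pt "1 1 0 -1 0" --pt "1 2 0 -2 0" --pt "1 3 0 -3 0" --pt "1 3 0 -3 0" --squeeze 40

```text
time: 19.48
ee_pos: [0.5667, -0.021, 0.1392]
tcp_rot: [180.0, -0.0, 98.9]
wrist_force: [-0.8, 0.6, -2.1]
opening: 0.0143
```

>>> send_rows --pt "1 1 0 -1 0" --pt "1 1 0 -1 0"

```text
time: 19.73
ee_pos: [0.5676, -0.021, 0.1384]
tcp_rot: [180.0, 0.0, 98.9]
wrist_force: [-2.2, -0.9, 0.3]
opening: 0.0146
```

>>> send_rows --pt "1 1 0 -1 0" --pt "1 1 0 -1 0"

```text
time: 19.98
ee_pos: [0.5677, -0.0211, 0.1383]
tcp_rot: [-179.9, -0.0, 98.9]
wrist_force: [-10.7, -0.1, 9.0]
opening: 0.0147
```

>>> send_rows --pt "1 1 0 -1 0" --pt "1 1 0 -1 0" --pt "1 1 0 -1 0" --pt "1 1 0 -1 0"

```text
time: 20.48
ee_pos: [0.5678, -0.0211, 0.1382]
tcp_rot: [-179.9, -0.0, 98.9]
wrist_force: [-17.8, -0.1, 16.6]
opening: 0.0149
```

```bash
python3 - <<'E'
from plan import *
np.set_printoptions(precision=4)
s=snap('scene','s11'); w=snap('wrist','w11'); t=snap('top','t11')
crop('s11',280,170,350,240,9,'s11c'); crop('w11',250,200,400,350,5,'w11c')
E=s['obs']; print(E['ee_pos'],E['tcp_rot'],E['wrist_force'],E['torque'])
E
```

```text
[ 0.5678 -0.0211  0.1382] [-179.8952   -0.0071   98.9229] [-17.8497  -0.0664  16.5613] [-0.0933  3.7452  0.061 ]
```

View pics/s11c.png

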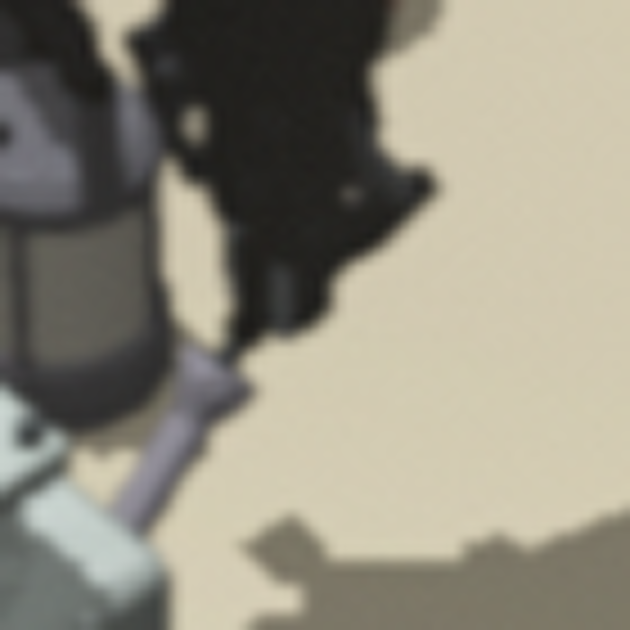

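View pics/w11c.png

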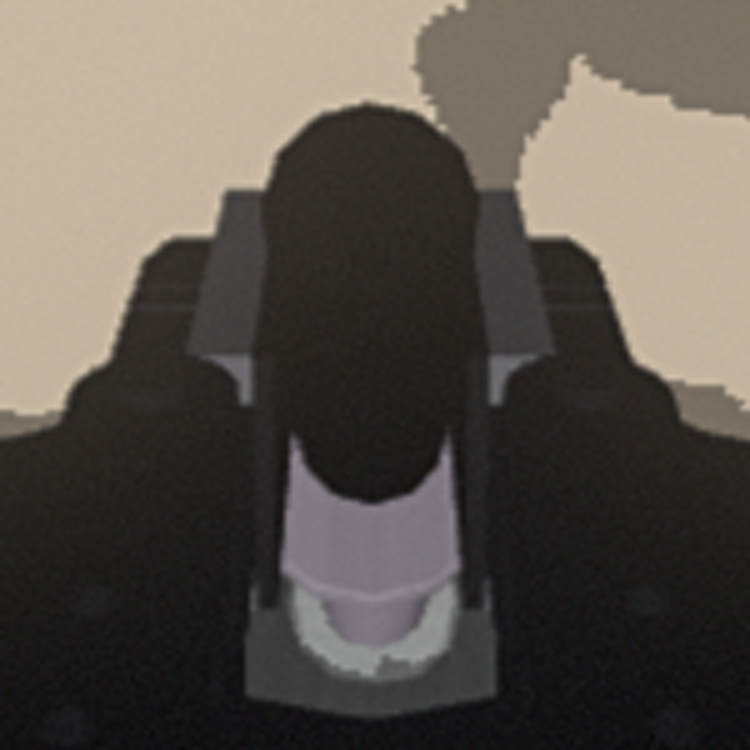

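>>> send_rows --pt "1 -5 -1 5 0" --pt "1 -12 -2 12 0" --pt "1 -22 -3 22 0" --pt "1 -32 -5 32 0" --pt "1 -42 -6 42 0" --pt "1 -52 -8 52 0" --pt "1 -62 -9 62 0" --pt "1 -72 -11 72 0" --pt "1 -82 -12 82 0" --pt "1 -92 -14 92 0"

```text
time: 21.88
ee_pos: [0.4771, -0.0351, 0.2292]
tcp_rot: [180.0, 0.0, 98.9]
wrist_force: [1.5, 0.2, -0.3]
opening: 0.0148
```

>>> send_rows --pt "1 -8 -1 8 0" --pt "1 -16 -2 16 0" --pt "1 -16 -2 16 0" --pt "1 -16 -2 16 0"

```text
time: 22.38
ee_pos: [0.4617, -0.037, 0.244]
tcp_rot: [-180.0, -0.0, 98.9]
wrist_force: [-0.3, -0.5, -0.7]
opening: 0.0147
```

```bash
python3 - <<'E'
from plan import *
np.set_printoptions(precision=4)
s=snap('scene','s12'); w=snap('wrist','w12')
crop('s12',270,130,370,240,6,'s12c'); crop('w12',250,200,400,350,5,'w12c')
E=s['obs']; print(E['ee_pos'],E['tcp_rot'],E['wrist_force'],E['torque'])
print((grasp(-.02,45)-E['ee_pos'])*1e3)
E
```

```text
[ 0.4617 -0.037   0.244 ] [-179.9903   -0.0048   98.92  ] [-0.2539 -0.5115 -0.7163] [0.0099 0.0431 0.0092]
[ 7.3239  1.1918 -6.4768]
```

View pics/s12c.png

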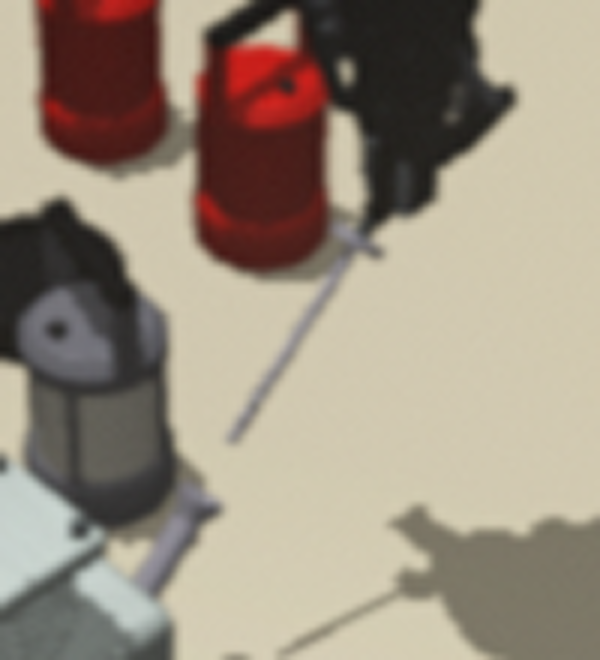

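View pics/w12c.png

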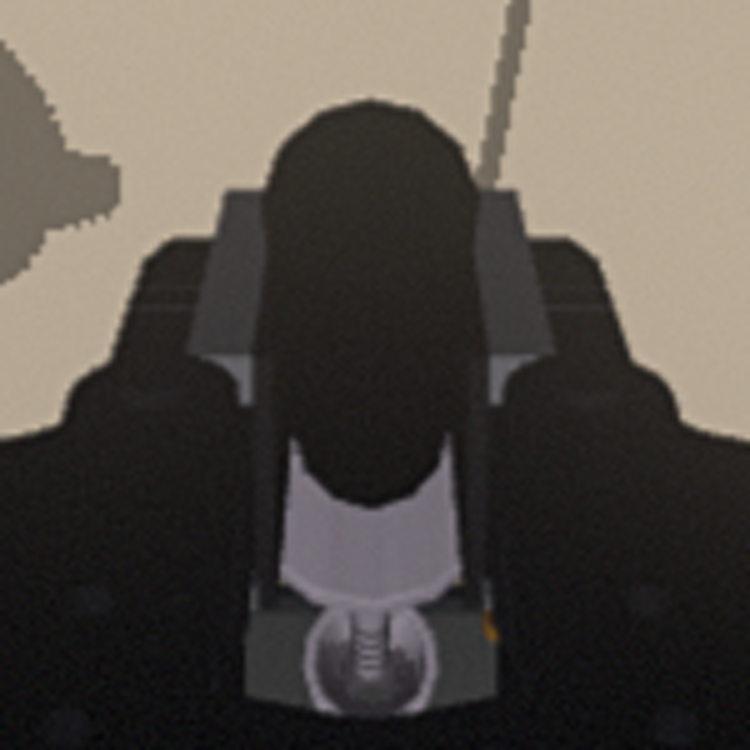

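```bash
python3 - <<'E'
from plan import *
E0=np.array([.4617,-.0370,.2440])
print('in',(grasp(.008,45)-E0)*1e3)
F=M-.011*pt; e=.012; L=.166
E1=grasp(.008,45)
for ph in (45,42,36,30,25,20,15,10,5,0,-4):
    p=np.radians(ph); d=-h*np.cos(p)+up*np.sin(p); n=h*np.sin(p)+up*np.cos(p)
    g=F+.003*n+d*(L-e)-[0,0,.019]; print(ph,(g-E1)*1e3,(g)*1e3, 'tip',(F+.003*n-d*e-M)@zt*1e3,(F+.003*n-d*e-M)@pt*1e3)
E
```

```text
in [ 26.9   4.2 -26.3]
45 [-2.8 -0.4 -8.5] [485.8 -33.2 209.2] tip -11.999999999999961 -8.000000000000027
42 [ -8.4  -1.3 -14.2] [480.2 -34.1 203.5] tip -11.826546548325963 -7.376079920821036
36 [-18.7  -2.9 -26.6] [469.9 -35.7 191.2] tip -11.382956692020914 -6.159721397731857
30 [-27.6  -4.3 -39.9] [461.  -37.1 177.8] tip -10.81465278016126 -4.99639397990255
25 [-34.   -5.3 -51.7] [454.6 -38.  166. ] tip -10.25025101945384 -4.076680417734308
20 [-39.3  -6.1 -64. ] [449.3 -38.9 153.7] tip -9.607838659217652 -3.2096574980017065
15 [-43.5  -6.7 -76.7] [445.1 -39.5 141. ] tip -8.89230484541325 -2.401923788646699
10 [-46.6  -7.2 -89.8] [442.  -40.  127.9] tip -8.10909522241476 -1.6596266309204792
5 [ -48.6   -7.5 -103.1] [440.  -40.3 114.6] tip -7.264170488368076 -0.988415354404627
0 [ -49.5   -7.7 -116.5] [439.1 -40.4 101.2] tip -6.363961030678864 -0.39339828220184736
-4 [ -49.3   -7.6 -127.3] [439.3 -40.4  90.5] tip -5.608579607217763 0.02469204964478967
```

>>> send_rows --pt "1 6 1 -6 0" --pt "1 13 2 -13 0" --pt "1 20 3 -20 0" --pt "1 27 4 -26 0" --pt "1 27 4 -26 0" --pt "1 24 4 -34 0" --pt "1 19 3 -40 0" --pt "1 13 2 -46 0" --pt "1 8 1 -53 0" --pt "1 8 1 -53 0" --squeeze 20

```text
time: 23.72
ee_pos: [0.469, -0.0361, 0.191]
tcp_rot: [-180.0, -0.0, 98.9]
wrist_force: [0.5, -0.5, 1.7]
opening: 0.0149
```

```bash
python3 - <<'E'
from plan import *
np.set_printoptions(precision=4)
s=snap('scene','s13'); w=snap('wrist','w13')
crop('s13',270,130,370,240,6,'s13c'); crop('w13',250,200,400,350,5,'w13c')
E=s['obs']; print(E['ee_pos'],E['tcp_rot'],E['wrist_force'],E['torque'])
E
```

```text
[ 0.469  -0.0361  0.191 ] [-179.9834   -0.0036   98.9101] [ 0.5091 -0.502   1.6565] [ 0.09   -0.26   -0.0588]
```

View pics/s13c.png

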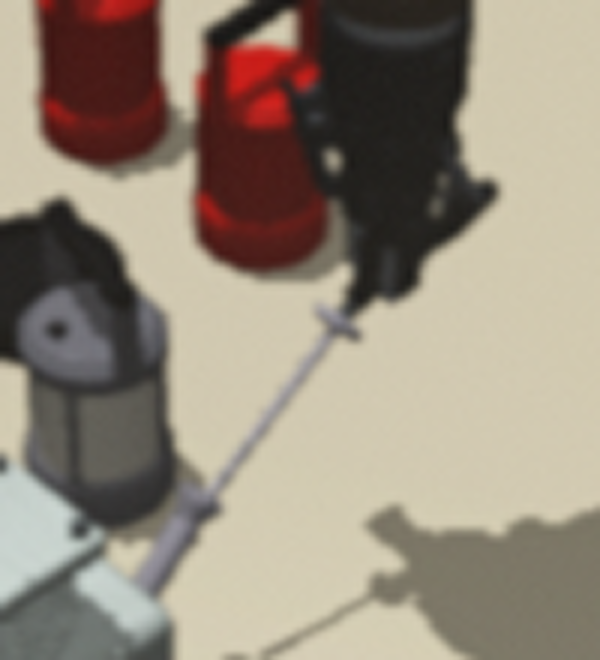

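View pics/w13c.png

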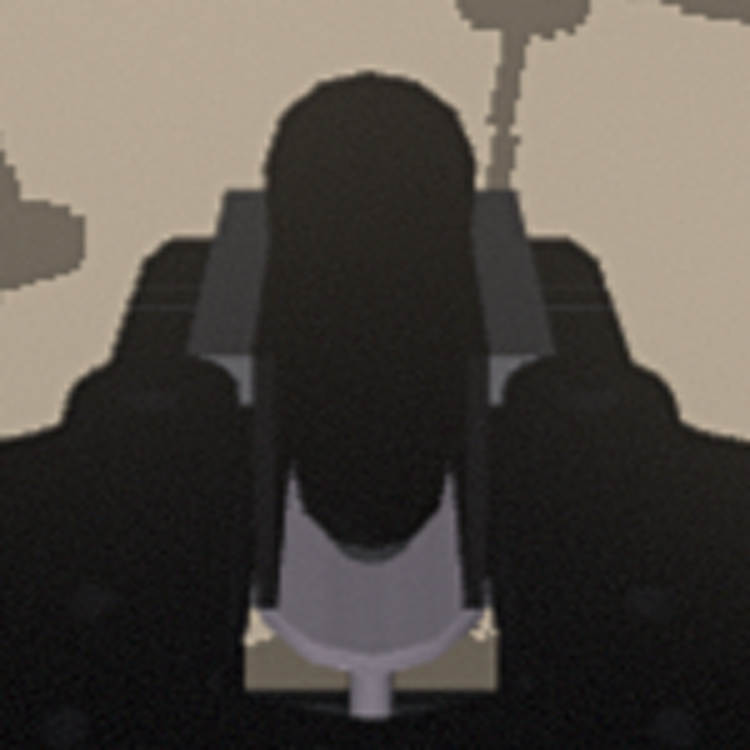

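>>> send_rows --pt "1 -4 -1 -7 0" --pt "1 -8 -1 -13 0" --pt "1 -11 -2 -19 0" --pt "1 -14 -2 -25 0" --pt "1 -17 -2 -31 0" --pt "1 -20 -3 -37 0" --pt "1 -22 -3 -43 0" --pt "1 -24 -3 -50 0" --pt "1 -25 -4 -56 0" --pt "1 -27 -4 -63 0"

```text
time: 25.08
ee_pos: [0.4426, -0.0401, 0.1279]
tcp_rot: [180.0, 0.0, 98.9]
wrist_force: [1.0, -0.3, 1.9]
opening: 0.0148
```

>>> send_rows --pt "1 -1 0 -7 0" --pt "1 -2 0 -13 0" --pt "1 -2 0 -20 0" --pt "1 -3 0 -26 0" --pt "1 -3 0 -26 0"

```text
time: 25.7
ee_pos: [0.4392, -0.04, 0.1017]
tcp_rot: [-179.9, -0.0, 98.9]
wrist_force: [-0.4, 0.1, 0.5]
opening: 0.0144
```

```bash
python3 - <<'E'
from plan import *
np.set_printoptions(precision=4)
s=snap('scene','s14'); w=snap('wrist','w14')
crop('s14',270,130,370,240,6,'s14c'); crop('w14',250,150,400,350,4,'w14c')
E=s['obs']; print(E['ee_pos'],E['tcp_rot'],E['wrist_force'],E['torque'])
E
```

```text
[ 0.4392 -0.04    0.1017] [-179.9407   -0.0123   98.9231] [-0.3634  0.1012  0.4609] [ 0.0528 -0.0975  0.0408]
```

View pics/s14c.png

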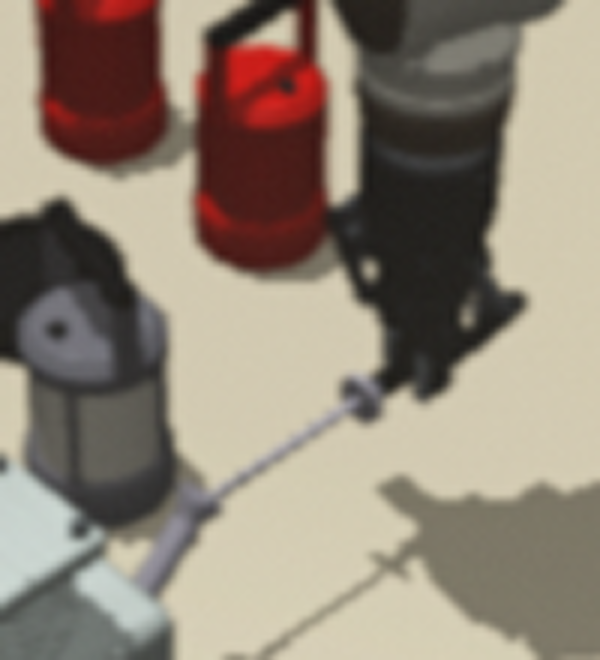

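View pics/w14c.png

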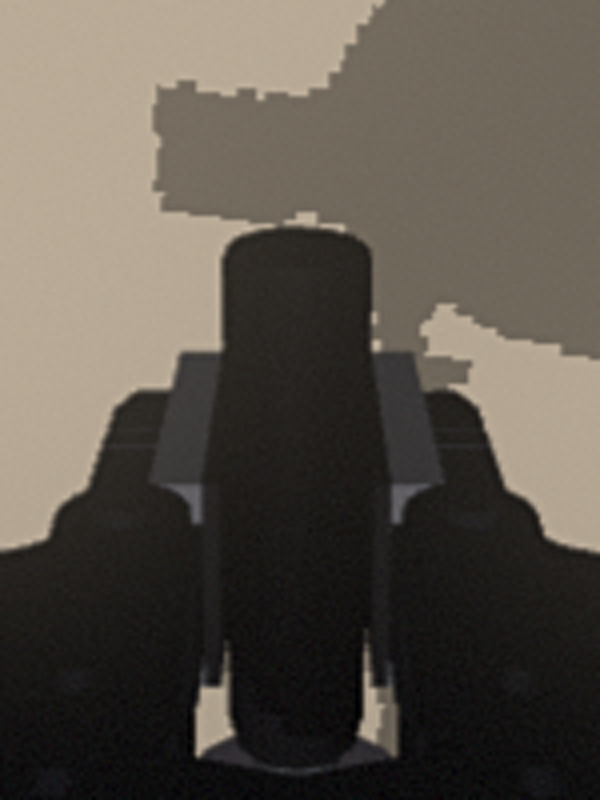

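>>> send_rows --pt "1 0 0 0 0" --pt "1 -4 -1 0 0" --pt "1 -12 -2 0 0" --pt "1 -20 -3 2 0" --pt "1 -26 -4 10 0" --pt "1 -26 -4 22 0" --pt "1 -26 -4 32 0" --pt "1 -26 -4 40 0" --pt "1 -26 -4 40 0" --pt "1 -26 -4 40 0" --squeeze 60

```text
time: 27.05
ee_pos: [0.4135, -0.044, 0.1419]
tcp_rot: [-180.0, -0.0, 98.9]
wrist_force: [0.3, -0.5, -0.6]
opening: 0.0142
```

```bash
python3 - <<'E'
from plan import *
np.set_printoptions(precision=4)
s=snap('scene','s15'); w=snap('wrist','w15'); t=snap('top','t15')
crop('s15',250,120,370,240,6,'s15c'); crop('w15',250,150,400,350,4,'w15c');crop('t15',280,140,380,240,6,'t15c')
E=s['obs']; print(E['ee_pos'],E['tcp_rot'],E['wrist_force'],E['torque'],E['opening'])
G=E['ee_pos']+[0,0,.019]
for pd in (-6,-3,0,3,6,10):
  p=np.radians(pd);d=-h*np.cos(p)+up*np.sin(p)
  e=np.cross(d,h if abs(pd)>80 else up); e/=np.linalg.norm(e); n=np.cross(e,d); a=np.linspace(0,6.28,100)
  f=lambda l,r:proj(w,G+d*l+r*(np.outer(np.cos(a),e)+np.outer(np.sin(a),n)))
  q=f(.03,.008);q2=f(-.03,.008)
  cs=[proj(s,G-d*x)[0] for x in(.043,.166)]
  print(pd,'gripend rows',q.min(0)[1],q.max(0)[1],'low',q2.max(0)[1],'scene collar,tip',cs[0],cs[1],'top tip',proj(t,G-d*.166)[0],'slope px',np.degrees(np.arctan2(*(cs[1]-cs[0])[::-1])))
E
```

```text
[ 0.4135 -0.044   0.1419] [-179.969    -0.0094   98.9239] [ 0.3012 -0.5027 -0.6091] [-0.0179  0.0614  0.0294] 0.014236452416163307
-6 gripend rows 204.32188741245994 211.10417588997558 low 347.5696600414696 scene collar,tip [335.736  181.3889] [307.9804 195.9514] top tip [318.2288 183.0659] slope px 152.31531911745253
-3 gripend rows 204.0898789842196 212.99846389298514 low 346.0937501300131 scene collar,tip [335.6682 181.9428] [307.8234 198.1365] top tip [318.1693 183.2324] slope px 149.8189665426601
0 gripend rows 204.0451968924076 215.12763746944555 low 344.4563738300525 scene collar,tip [335.6259 182.4809] [307.7756 200.24  ] top tip [318.1346 183.5379] slope px 147.4757266946702
3 gripend rows 204.1947127375268 217.4919475307914 low 342.66766621061004 scene collar,tip [335.6091 183.0015] [307.8356 202.2562] top tip [318.1243 183.9792] slope px 145.26736887122686
6 gripend rows 204.54507881934887 220.09034326709028 low 340.7375872248484 scene collar,tip [335.6179 183.5032] [308.0017 204.1796] top tip [318.1381 184.553 ] slope px 143.1774844210798
10 gripend rows 205.3355933151047 223.91451665856457 low 337.9610324944643 scene collar,tip [335.669  184.1405] [308.3848 206.5919] top tip [318.1931 185.5182] slope px 140.55002268581802
```

View pics/s15c.png

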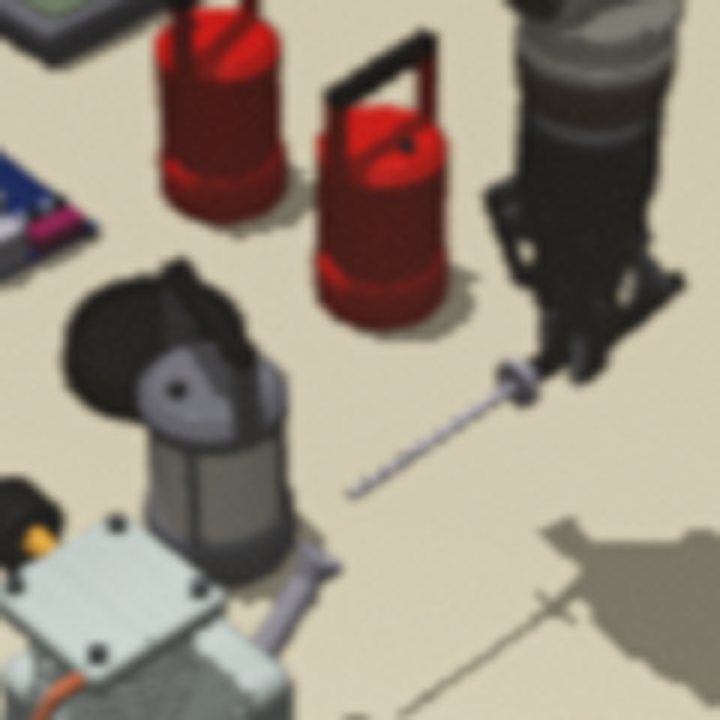

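View pics/w15c.png

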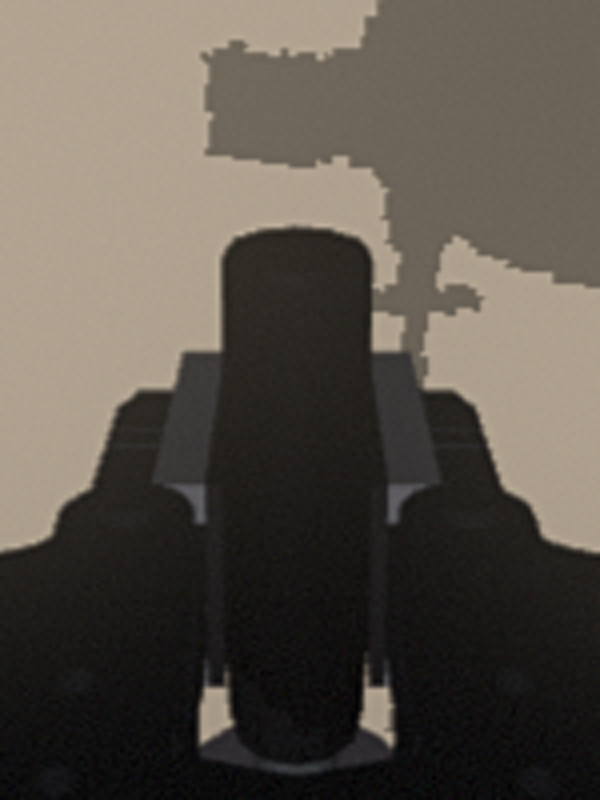

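View pics/t15c.png

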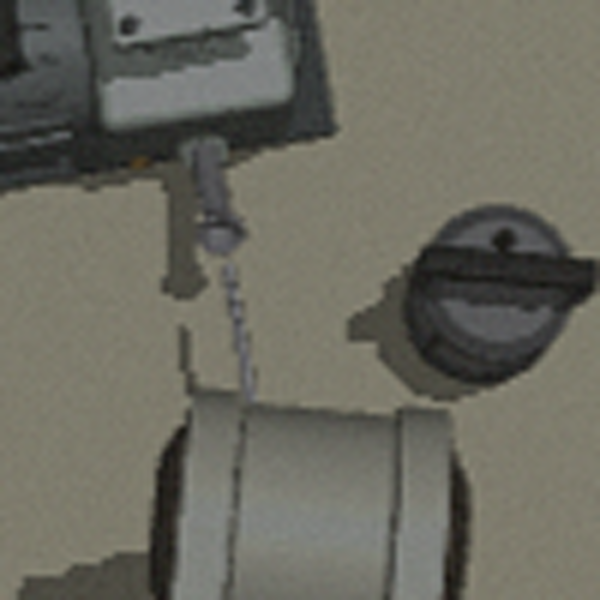

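```bash
python3 - <<'E'
from plan import *
s=load('s15');t=load('t15')
a,r=tri([(s,(308.3,202.6)),(t,(318.0,183.7))]); print(a*1e3,r)
b,_=tri([(s,(303.6,213.4)),(t,(316.8,179.6))]); print('bias',(b-M)*1e3)
G=np.array([.4135,-.044,.1609]); tip=a-(b-M); print(tip*1e3, np.degrees(np.arcsin((G[2]-tip[2])/.166)), 'lamp dist', np.linalg.norm(tip-[.571,-.166,.09]))
E
```

```text
[577.5 -17.6 151.9] [np.float64(0.3268825106547358), np.float64(0.31682122391544665)]
bias [-2.6  1.  -7.5]
[580.1 -18.6 159.3] 0.5361014955478194 lamp dist 0.1631881874781261
```

View pics/t15.png

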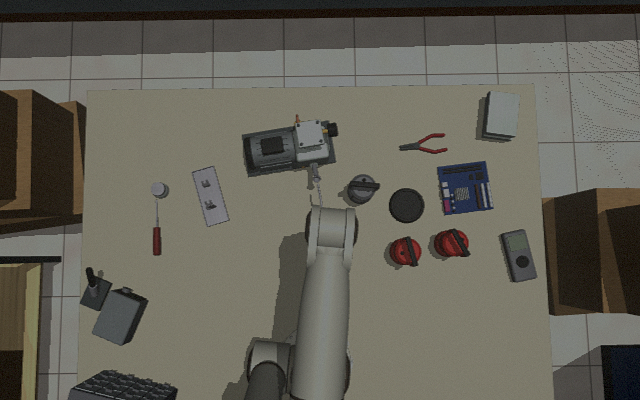

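The top view shows the rod, tip at about (318,184), clear of the tube mouth at about (317,180) and about 25 mm above its rim. The lamp is standing at (362,189), the empty dock is at (406,205), and the pliers, mainboard, jar and screwdriver are at their starting pixels. I'm handing in.

```bash
python3 - <<'E'
from workcell import bot
o=bot.get_obs(); print(o['time'],o['ee_pos'],o['qd'],o['wrist_force'],o['opening'])
print(bot.job_done())
E
```

```text
27.2 [ 0.4134328  -0.04397576  0.14188705] [ 0.07456954 -0.01732356  0.09778787  0.06781498 -0.04849864  0.02571322] [-0.48742438  0.77183195 -0.47996906] 0.013679994304027037
the job is handed in; nothing more can be done
None
```

I handed the job in at 27.2 s of the 58 s allowed, and as far as my checks show every step was done. The system gave no verdict.

- **Lamp:** I lifted it by its handle and stood it on the bench at about (0.571, -0.166). That is about 15 cm in plan from the tube mouth. I let go, and it is still standing upright there in the last pictures.
- **Rod in the tube:** I took the rod at its 30° slope and let the tube mouth swing it to 45°. I then pushed it down until the collar stopped, within 1 mm of the computed depth, with about 24 N along the tube. I held it there for about half a second, then drew it right out.
- **Levelling:** The tool can only point down, so I put the tip back just inside the flare and levered the rod level on its lower lip. Then I backed it off and raised it.
- **Final pose:** The rod is gripped at 60 N, with the tip about 159 mm above the bench and about 163 mm from the lamp's middle. It touches nothing else that I can see.
- **Bystanders:** The mainboard, screwdriver, pliers and jar are at their starting pixels.

**Measurements that disagreed:**
- The rod's slope came out at 0.5° to 2° from the scene and top cameras, but about 5° from the wrist camera. All are inside the limit of about 9.7°.
- Combining the scene and top cameras put heights about 7 mm low, so I corrected for that using the tube mouth's known height.

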